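# Load and clip shut a battery-cell test fixture

### The arm

A 7-joint arm with a two-finger parallel gripper is mounted at the origin on the work surface. World frame = base frame: x ahead of the robot, y to its left, z up, the work surface at z = 0. Lengths are in m, angles in rad, forces in N, time in s.
With the tool pointing down it reaches from about 0.35 to 0.9 m from the base axis. Payload 7.2 kg.
Tool frame: the origin (TCP) lies between the finger pads; the fingertips stand 14 mm ahead of it and the grasp point (between the pads) lies 5 mm behind it (arm.finger_overhang is the distance from the TCP to the fingertips, in m); z points along the fingers, y is the line along which they close (so a half turn about z gives the same grasp; the last joint's range is limited). The gripper opens to 85 mm and grips with 20 to 120 N. Pads are 22 mm wide; open, the fingers measure 114 mm over their backs; the gripper's body (76 mm by 85 mm) begins 54 mm behind the grasp point. The pads swing forward as they close: fully open they stand 13 mm farther back than shut.
Start: joints at [-1.172, 0.411, -0.013, 1.596, 0.006, 1.134, -0.082], TCP at [0.281, 0.558, 0.245] pointing down, gripper open.
Joint ranges: [-2.95, 2.95], [-0.29, 1.99], [-1.47, 1.44], [0.14, 2.54], [-1.03, 4.17], [0.13, 1.85], [-2.86, 2.86]. Speed limits (rad/s): [2.39, 2.39, 3.01, 3.01, 3.14, 3.14, 3.14].

### API

Orientations are given as a unit quaternion [w, x, y, z].
In Python, from bench import arm, vision gives the robot as it stands.
- The arm moves only by the tool drive_tool, never from a script. Its argument "rows" is a list of rows, each an object of numbers: "gripper": the closure in counts, from 0 (fully open) to 255 (shut); "dx", "dy", "dz": the shift along the tool's x, y, z in cm; "wx", "wy", "wz": the turn, a rotation vector about the tool's x, y, z in rad. In form: [{"gripper": .., "dx": .., "dy": .., "dz": .., "wx": .., "wy": .., "wz": ..}, ...]. A call has exactly 8 rows; each row is the pose to reach, as a shift and turn from the pose commanded when the call began, along the tool's axes at that moment; what a row does not reach only later rows make up. A row lasts 1/8 s, in which the tool goes at most 62.5 mm and 10.7 degrees, less where a joint would pass 70% of its speed; a pose out of reach is approached as far as the arm can. A call with a gripper value outside its range is refused whole. The fingers move at their own pace and stop on an object; "force" is the grip in N (left out, the last holds). Time passes only in rows, so rows that repeat a pose let the fingers close, or fill a call up. It gives the time, the measured TCP pose, the force, the opening and the grip force at its end, in the units of the state.
- arm.sense(): the state, without advancing time (a new reading comes with each control period).
- vision.grab_frame(name): name is "side" or "top"; returns a dict with "color" (420x560x3 uint8, blue, green, red), "intrinsics" (3x3 intrinsics, pixels), "k1" (the pictures are not rectified: a ray, as slopes to the right and down, at radius r is drawn at 1 + k1 r^2 times it, then the intrinsics apply), "R" (3x3) and "t" (3): a world point X has camera coordinates R X + t. Camera axes: x right, y down, z forward; pixel columns grow to the right and rows downward; lengths in m; the calibration is good to about 2 mm. A picture is of the moment at which its call begins. There is no depth.
- arm.sign_off(): hands the job in; it is judged then, once.
The state is a dict: "time": time; "q": joint angles; "joint_vel": joint speeds; "joint_efforts": joint torques, N m; "eef_pos": TCP position; "orientation": TCP orientation; "ft_force": force on the tool from outside, world axes, zero at the start; "wrist_torque": the same for the moment, N m; "width": finger opening in m; "grip_force": force on a finger pad.
Only numpy, scipy, OpenCV 4.12 (cv2) and the standard library are available. Lean on these libraries where they do the work, as an engineer would, in place of code of your own. Each camera call takes 0.05 s, during which the arm holds its last target. There are 200 camera calls.

### The job

Load every cell cassette on the bench into a lane of its own in the blue fixture, then lay the white cover plate over them and press it down level in its recess. After that press every orange clip into a socket beside the plate, whichever you like, until its sprung tabs snap in and its head sits flat and fully home; last of all swing the red-knobbed lever fully over to start the test, and leave the other things on the bench where they are.

Things in the scene. Friction and masses are not known exactly. Their poses are not given: they have to be found in the camera images.
- fixture: blue test fixture, fixed, 116 (x) x 230 (y) x 50 mm high; origin at centre of underside. In its middle a pocket 84 x 114 mm, floor at 8 mm height, with three lanes along x, 84 long, 35-36.5 wide, centred at y = -39, 0, 39 mm; dividers 10 mm high. Pocket rim at 44 mm carries the plate, in a recess whose edge is at 50 mm. Beside the recess in y: strips, tops at 50 mm, with two snap sockets each.
- socket0 (a point): centre of a snap socket's mouth, in a strip's top face (50 mm above the bench; axes as the fixture): opening 28 (x) x 36 (y) mm through a 5 mm lip, 37 mm of free space below. -x -y one of four, 34 mm from the fixture's centre in x, 91 mm in y. A clip that is home has its origin 20 mm below this point.
- socket1 (a point): centre of a snap socket's mouth, in a strip's top face (50 mm above the bench; axes as the fixture): opening 28 (x) x 36 (y) mm through a 5 mm lip, 37 mm of free space below. +x -y one of four, 34 mm from the fixture's centre in x, 91 mm in y. A clip that is home has its origin 20 mm below this point.
- socket2 (a point): centre of a snap socket's mouth, in a strip's top face (50 mm above the bench; axes as the fixture): opening 28 (x) x 36 (y) mm through a 5 mm lip, 37 mm of free space below. -x +y one of four, 34 mm from the fixture's centre in x, 91 mm in y. A clip that is home has its origin 20 mm below this point.
- socket3 (a point): centre of a snap socket's mouth, in a strip's top face (50 mm above the bench; axes as the fixture): opening 28 (x) x 36 (y) mm through a 5 mm lip, 37 mm of free space below. +x +y one of four, 34 mm from the fixture's centre in x, 91 mm in y. A clip that is home has its origin 20 mm below this point.
- recess (a point): centre of the plate's seat, on the plane of the rim 44 mm above the bench; axes as the fixture. The plate's origin comes here, its x along the fixture's x. The recess is 104 (x) x 134 (y) mm and 6 mm deep.
- cell0: cell cassette, lying flat: silver cell in a black frame 78 (x) x 28 (y) x 12 mm high; in the middle of its top a yellow pull tab 14 (x) x 22 (y) mm stands 16 mm up (top at 28 mm). Pinch the tab across x. In a lane its x runs along the fixture's x. Origin at centre of underside; a half turn makes no difference. 70 to 115 g. May be absent (None from the start).
- cell1: cell cassette, lying flat: silver cell in a black frame 78 (x) x 28 (y) x 12 mm high; in the middle of its top a yellow pull tab 14 (x) x 22 (y) mm stands 16 mm up (top at 28 mm). Pinch the tab across x. In a lane its x runs along the fixture's x. Origin at centre of underside; a half turn makes no difference. 70 to 115 g. May be absent (None from the start).
- cell2: cell cassette, lying flat: silver cell in a black frame 78 (x) x 28 (y) x 12 mm high; in the middle of its top a yellow pull tab 14 (x) x 22 (y) mm stands 16 mm up (top at 28 mm). Pinch the tab across x. In a lane its x runs along the fixture's x. Origin at centre of underside; a half turn makes no difference. 70 to 115 g. May be absent (None from the start).
- plate: white cover plate 100 (x) x 130 (y) x 5 mm, its lowest 2 mm drawn in 2 mm all round; in the middle of its top a grey grip rib 14 (x) x 40 (y) mm stands 18 mm up (top at 23 mm). Origin at centre of underside; a half turn makes no difference. In the recess it has 2 mm free on each side, and its top lies 1 mm below the strips. About 140 g.
- clip0: orange snap-in clip, upright on its foot. Foot 24 (x) x 32 (y) x 20 mm high, drawn in 1.5-2 mm in its lowest 5 mm; head 36 (x) x 62 (y), from 20 to 26 mm height; grip rib 12 (x) x 30 (y), 26 to 46 mm. Sprung black tabs at +x and -x, bevelled noses out to 17 mm from the middle. Origin at centre of underside; a half turn makes no difference. 76 g. May be absent (None from the start).
- clip1: orange snap-in clip, upright on its foot. Foot 24 (x) x 32 (y) x 20 mm high, drawn in 1.5-2 mm in its lowest 5 mm; head 36 (x) x 62 (y), from 20 to 26 mm height; grip rib 12 (x) x 30 (y), 26 to 46 mm. Sprung black tabs at +x and -x, bevelled noses out to 17 mm from the middle. Origin at centre of underside; a half turn makes no difference. 76 g. May be absent (None from the start).
- clip2: another clip, as clip0. May be absent. Fitting any clip: going in, x along the fixture's x and 2 mm free on each side, its noses meet the lip about 14 mm before it is home; then push with 5 to 15 N until the head lies flat on the strip and the noses spring out below the lip. One end of the head then overlaps the plate's edge by 5 mm.
- clip3: another clip, as clip0. May be absent. Fitting any clip: going in, x along the fixture's x and 2 mm free on each side, its noses meet the lip about 14 mm before it is home; then push with 5 to 15 N until the head lies flat on the strip and the noses spring out below the lip. One end of the head then overlaps the plate's edge by 5 mm.
- lever (a joint): angle of the start lever, 0 (leaning to the pod's -x side) to 1.0 rad (fully over to its +x side); stays where it is left; about 1 N at the knob moves it
- lever_tip (a point): centre of the lever's red ball knob, 26 mm across, 60 mm from the pivot, which lies 52 mm above the bench and 12 mm to the -x side of the pod's centre. The lever leans 0.5 rad from vertical towards the pod's -x at joint value 0, and 0.5 rad towards +x at 1.0
- pod: blue switch pod, fixed, 110 (x) x 90 (y) x 30 mm high, carrying the start lever on a grey block 70 (x) x 50 (y) x 25 mm; origin at centre of underside; the lever swings from its -x to its +x side
- solvent: bystander, to be left alone: green bottle with a blue cap, 48 mm across, 110 mm high; origin at its underside
- beaker: bystander, to be left alone: glass beaker, 60 mm across, 70 mm high; origin at its underside
- tape: bystander, to be left alone: green ring of tape, 70 mm across, 18 mm high; origin at its underside
- screwdriver: bystander, to be left alone: screwdriver 160 mm long with a coloured handle, lying on the bench
- jar: bystander, to be left alone: jar, 56 mm across, 60 mm high; origin at its underside
- block: bystander, to be left alone: steel block 60 by 40 by 20 mm; origin at its underside
Mind the look-alikes: they are no part of the job. Leave any green or yellow look-alike of the clip3 alone. What is shaped like the clip1 but green or pink is not meant.

How it is judged:
By the outcome, as a careful person would: the job done as asked, in the order asked, and still so for the second after the job is handed in, with the robot touching nothing.
Of cell0, cell1, cell2 only 2 to 3 are there at a start; the rules pass over those that are not, and their reading is None.
Of clip0, clip1, clip2, clip3 only 3 to 4 are there at a start; the rules pass over those that are not, and their reading is None.
At some moment in a run one of cell0, cell1, cell2, plate may be knocked a few centimetres aside while the robot is not near it.
It also fails if it takes over 210 s, if anything falls off the work surface, if the arm or the gripper's body presses on something with over 40 N, if the wrist force passes 120 N, or if a joint passes its speed limit or range.

## Working session

There is one attempt and no reset: what is moved stays moved. The work goes in short steps, Python scripts to look and compute and a tool call to move; the robot and the scene stay as the last step left them, time stands still between calls to the robot, and variables do not carry over. Pictures are saved under pics/ and viewed, at most 16 in all, crops included, and the job is handed in when it is done.

Besides the shell and the picture viewer there is one more tool, called by a JSON object that holds its "api" and its "payload". drive_tool: Moves the arm, as the interface text tells. Its arguments: {"type":"object","properties":{"rows":{"type":"array"},"force":{"type":"number"}},"required":["rows"]}

```bash
ls; mkdir -p pics; cat > h.py <<'E'
import numpy as np, cv2
from bench import arm, vision
def snap(n,f):
    d=vision.grab_frame(n); cv2.imwrite(f'pics/{f}.png',d['color']); 
    np.savez(f'pics/{f}.npz',**{k:np.array(v) for k,v in d.items()}); return d
def load(f): return dict(np.load(f'pics/{f}.npz'))
def px2w(d,u,v,z):
    K=d['intrinsics'];x=(u-K[0,2])/K[0,0];y=(v-K[1,2])/K[1,1]
    rd=np.hypot(x,y);r=rd
    for _ in range(30): r=rd/(1+float(d['k1'])*r*r)
    s=r/rd if rd>0 else 1
    ray=d['R'].T@np.array([x*s,y*s,1]);c=-d['R'].T@d['t']
    return c+ray*(z-c[2])/ray[2]
def w2px(d,X):
    p=d['R']@np.array(X)+d['t'];x,y=p[:2]/p[2];s=1+float(d['k1'])*(x*x+y*y)
    K=d['intrinsics'];return np.array([K[0,0]*x*s+K[0,2],K[1,1]*y*s+K[1,2]])
E
python3 - <<'E'
from h import *
for n in('top','side'):
    d=snap(n,n+'0'); print(n,-d['R'].T@d['t'],d['k1'],d['intrinsics'][0]); cv2.imwrite(f'pics/{n}0b.png',cv2.resize(d['color'],(800,600),interpolation=cv2.INTER_CUBIC))
print(arm.sense())
E
```

```text
pics
top [0.42392585 0.03238063 1.14396745] -0.0412064979177613 [445.41635116   0.         282.42813573]
side [ 0.29317641 -0.94845801  1.26458594] -0.10277850858114948 [507.55549313   0.         289.03679571]
{'time': 0.1, 'q': array([-1.17218261,  0.41182337, -0.01274406,  1.59692812,  0.00559188,
        1.13426441, -0.08219811]), 'joint_vel': array([-0.00055977, -0.00135937,  0.00048104, -0.00179716, -0.00113173,
        0.00101306, -0.00029029]), 'joint_efforts': array([ 2.91596458e-03, -6.01831198e+01,  6.84416033e-01, -3.00085473e+01,
        1.39822028e-02,  6.49511014e-03,  1.02358246e-05]), 'eef_pos': array([0.28110928, 0.55776749, 0.244548  ]), 'orientation': array([-1.22704737e-04,  2.31268053e-01,  9.72889822e-01, -6.82994314e-04]), 'ft_force': array([ 0.65360018, -0.74126352,  0.22947026]), 'wrist_torque': array([-0.02357169, -0.01972967,  0.05243153]), 'grip_force': 0.0, 'width': 0.08523836148726525}
```

View pics/top0b.png

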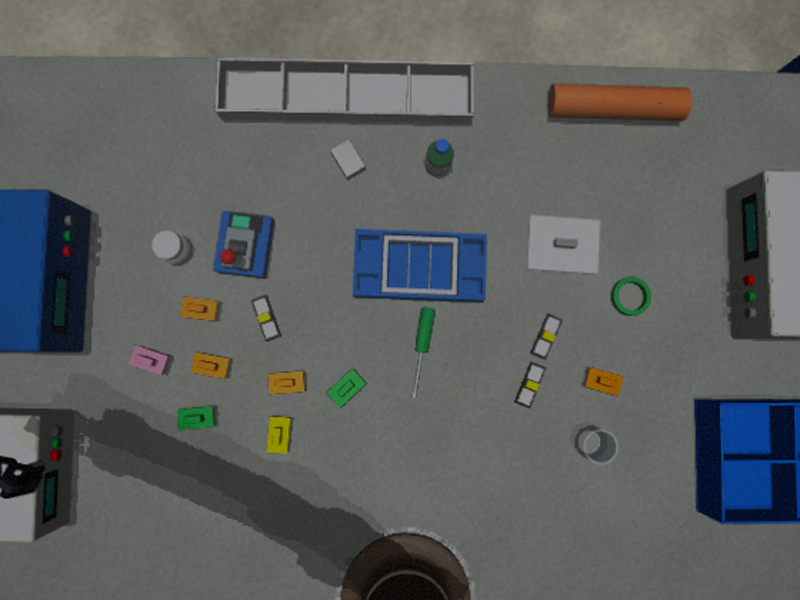

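View pics/side0b.png

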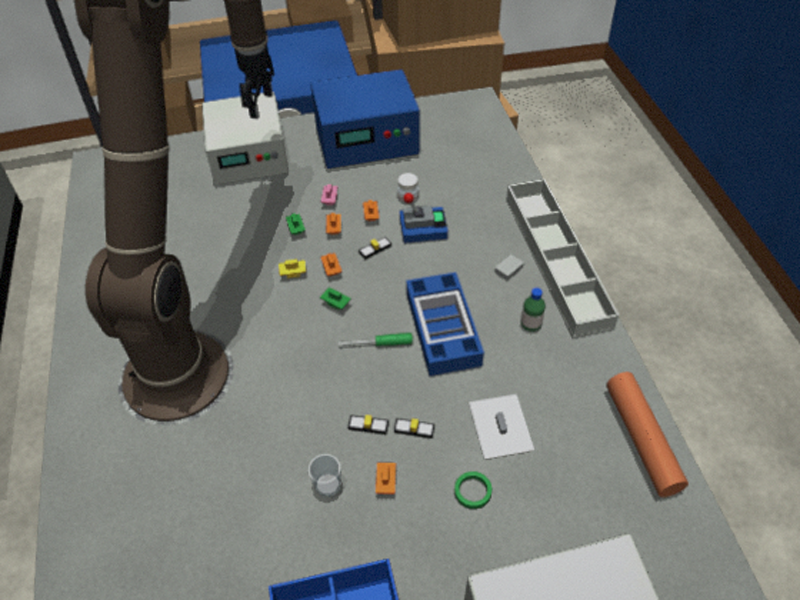

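The top view shows three cells, at (264,317), (547,336) and (530,384) in the 800x600 picture. The orange clips are at (199,308), (210,365), (286,382) and (604,381). Things that could be mistaken for clips are pink (150,360), green (196,418) and (346,387), yellow (279,434), and the orange tube (620,102). The fixture is at (420,265), the plate at (564,244) and the lever knob at (229,256).

```bash
cat > seg.py <<'E'
from h import *
def blobs(d,lo,hi,amin=15):
    hsv=cv2.cvtColor(d['color'],cv2.COLOR_BGR2HSV); m=cv2.inRange(hsv,np.array(lo),np.array(hi))
    n,l,s,c=cv2.connectedComponentsWithStats(m)
    out=[]
    for i in range(1,n):
        if s[i,4]>=amin:
            cs,_=cv2.findContours((l==i).astype(np.uint8),0,2); out.append((s[i,4],c[i],cv2.minAreaRect(max(cs,key=len))))
    return out
E
python3 - <<'E'
from seg import *
d=load('top0')
hsv=cv2.cvtColor(d['color'],cv2.COLOR_BGR2HSV)
for n,p in dict(clip=(210,365),yel=(279,442),tab=(530,384),pink=(150,357),fix=(370,265)).items():
    print(n,hsv[int(p[1]*.7),int(p[0]*.7)])
for nm,lo,hi,z in(('orange',(8,150,120),(18,255,255),.026),('yellow',(22,150,100),(33,255,255),.028)):
  for a,c,r in blobs(d,lo,hi): print(nm,a,c.round(1),r,px2w(d,*c,z).round(4))
def crop(d,u0,v0,u1,v1,w,h,f): cv2.imwrite(f,cv2.resize(d['color'][v0:v1,u0:u1],(w,h),interpolation=cv2.INTER_CUBIC))
crop(d,240,150,350,220,770,490,'pics/fix.png')
a=d['color'][200:320,80:280];b=d['color'][140:280,340:480]
m=np.full((600,800,3),0,np.uint8)
m[:288,:480]=cv2.resize(a[:,:],(480,288),interpolation=2); m[300:,:]=0
m=np.hstack([cv2.resize(a[:,10:160],(450,360),interpolation=2),cv2.resize(b[20:],(350,360)[::1],interpolation=2)])
cv2.imwrite('pics/cand.png',m)
E
```

```text
clip [ 20 211 145]
yel [ 28 255  95]
tab [ 30 255 146]
pink [160  75 140]
fix [108 178 129]
orange 1454 [435.7  68.3] ((435.44757080078125, 68.39804077148438), (95.45790100097656, 16.076200485229492), 2.14758563041687) [ 0.8992 -0.3891  0.026 ]
orange 107 [134.1 213.4] ((135.5, 214.5), (13.0, 19.0), 90.0) [0.505  0.3835 0.026 ]
orange 79 [428.3 267.6] ((428.00006103515625, 266.0000305175781), (19.798988342285156, 11.31370735168457), 45.0) [ 0.378  -0.3584  0.026 ]
yellow 41 [184.2 221.9] ((184.35000610351562, 222.05001831054688), (4.743415832519531, 8.221921920776367), 71.56504821777344) [0.4852 0.2563 0.028 ]
yellow 40 [383.7 234.9] ((383.70001220703125, 235.10003662109375), (7.602630138397217, 4.919349670410156), 26.56505012512207) [ 0.4589 -0.245   0.028 ]
yellow 17 [209.9 262.3] ((209.5, 263.0), (6.0, 3.0), 90.0) [0.3857 0.1896 0.028 ]
yellow 45 [372.5 269.3] ((372.4482727050781, 269.3793029785156), (8.170595169067383, 5.199469566345215), 21.801406860351562) [ 0.3726 -0.216   0.028 ]
yellow 336 [194.4 304.2] ((194.39755249023438, 304.1270751953125), (14.033039093017578, 25.168933868408203), 5.19442892074585) [0.2826 0.2253 0.028 ]
```

View pics/fix.png

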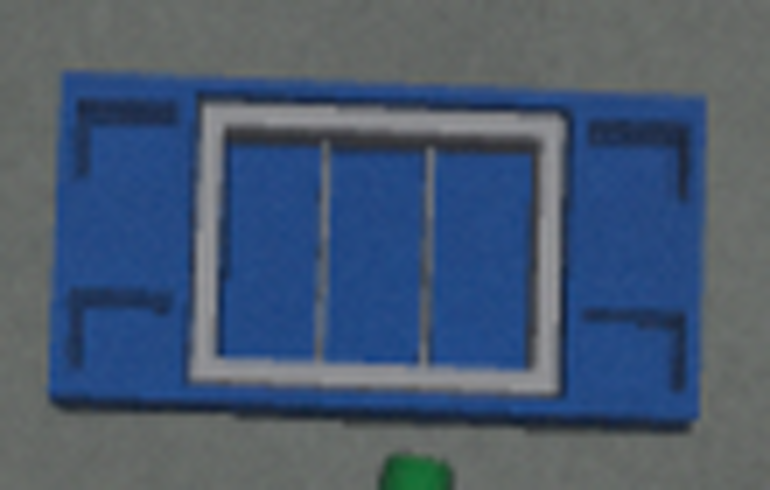

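View pics/cand.png

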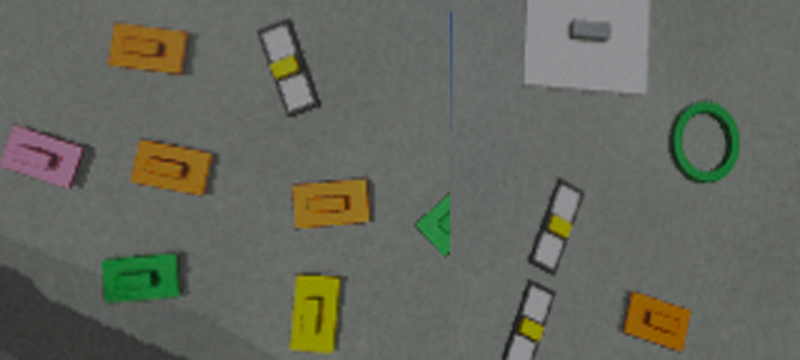

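The fixture crop shows the white rim at (190-565,100-395), with the blue body's corners at (64,72), (706,96), (697,418) and (50,397). The candidate crop confirms four orange clips with ribs, while the pink, green and yellow ones are look-alikes. Next I fit silhouette models in both cameras.

```bash
cat > fit.py <<'E'
from h import *
from scipy.optimize import minimize
S=8
def box(a,b,z0,z1): return np.array([[x*a/2,y*b/2,z] for x in(-1,1) for y in(-1,1) for z in(z0,z1)])
M=dict(clip=[box(36,62,20,26),box(12,30,26,46),box(24,32,0,20)],cell=[box(78,28,0,12),box(14,22,12,28)],tab=[box(14,22,14,28)],
 plate=[box(100,130,0,5)],fix=[box(116,230,0,50)],pod=[box(110,90,0,30)])
def mask(img,kind):
    h,s,v=cv2.split(cv2.cvtColor(img,cv2.COLOR_BGR2HSV)); b,g,r=[c.astype(int) for c in cv2.split(img)]
    if kind=='clip': m=(h<24)&(h>3)&(s>140)
    if kind=='tab': m=(h>22)&(h<36)&(s>150)
    if kind=='fix': m=((h>98)&(h<122)&(s>110))
    if kind=='plate': m=v>118
    if kind=='cell': m=(v<45)|(v>120)|((h>22)&(h<36)&(s>150))
    m=m.astype(np.uint8)
    n,l,st,c=cv2.connectedComponentsWithStats(m); 
    m=(l==1+np.argmax(st[1:,4])).astype(np.uint8)
    if kind in('fix','clip','plate','cell'):
        cs,_=cv2.findContours(m,0,2); cs=[max(cs,key=cv2.contourArea)]
        if kind=='fix': cs=[cv2.convexHull(cs[0])]
        m=cv2.drawContours(np.zeros_like(m),cs,-1,1,-1)
    return m
def fit(d,kind,p0,z=0,pad=18,dbg=None):
    def polys(p):
        c,s=np.cos(p[2]),np.sin(p[2]); out=[]
        for B in M[kind]:
            q=np.c_[p[0]+(c*B[:,0]-s*B[:,1])/1e3,p[1]+(s*B[:,0]+c*B[:,1])/1e3,B[:,2]/1e3+z]
            out.append(np.array([w2px(d,x) for x in q]))
        return out
    P=np.vstack(polys(p0)); lo=np.maximum((P.min(0)-pad).astype(int),0); hi=(P.max(0)+pad).astype(int)
    im=d['color'][lo[1]:hi[1],lo[0]:hi[0]]; im=cv2.resize(im,None,fx=S,fy=S,interpolation=cv2.INTER_CUBIC)
    m=mask(im,kind)
    def ren(p):
        o=np.zeros_like(m)
        for q in polys(p):
            k=cv2.convexHull(((q-lo+.5)*S-.5).astype(np.float32)); cv2.fillConvexPoly(o,np.round(k*16).astype(np.int32),1,shift=4)
        return o
    f=lambda p:float((ren(p)!=m).sum())/m.sum()
    best=None
    for st in(.012,.004):
        x0=p0 if best is None else best.x
        best=minimize(f,x0,method='Nelder-Mead',options=dict(initial_simplex=np.array([x0]+[np.array(x0)+e for e in np.diag([st,st,st*12])]),xatol=1e-4,fatol=1e-5,maxiter=200))
    return best.x,best.fun
E
cat > go.py <<'E'
from fit import *
t,s=load('top0'),load('side0')
g=lambda u,v,z:px2w(t,u*.7,v*.7,z)[:2]
C={'fix':('fix',[*g(420,265,.05),-.03]),'plate':('plate',[*g(564,244,.005),-.03])}
for i,(p,y) in enumerate([((199,308),0),((210,365),-.1),((286,382),.08),((604,381),-.15)]): C[f'clip{i}']=('clip',[*g(*p,.023),y])
for i,(p,y) in enumerate([((264,317),.3),((547,336),-.3),((530,384),-.3)]): C[f'cell{i}']=('cell',[*g(*p,.02),y]);C[f'tab{i}']=('tab',[*g(*p,.02),y])
for k,(kd,p) in C.items():
    r=[fit(d,kd,p) for d in(t,s)]
    print(k,*[(x.round(4).tolist(),round(e,3)) for x,e in r])
E
python3 go.py
```

```text
fix ([0.5809, -0.0158, -0.0211], np.float64(0.008)) ([0.5833, -0.0147, -0.0376], np.float64(0.032))
plate ([0.6285, -0.2815, -0.0543], np.float64(0.018)) ([0.6336, -0.3358, 0.5302], np.float64(0.766))
clip0 ([0.4994, 0.372, -0.122], np.float64(0.074)) ([0.502, 0.3725, -0.1459], np.float64(0.193))
clip1 ([0.4006, 0.3484, -0.1765], np.float64(0.056)) ([0.403, 0.3492, -0.1278], np.float64(0.162))
clip2 ([0.3726, 0.2145, 0.1019], np.float64(0.047)) ([0.3737, 0.2157, 0.0814], np.float64(0.159))
clip3 ([0.3801, -0.3441, -0.2544], np.float64(0.038)) ([0.3828, -0.3447, -0.2249], np.float64(0.103))
cell0 ([0.4876, 0.259, 0.467], np.float64(1.86)) ([0.509, 0.1629, 0.0342], np.float64(0.921))
tab0 ([0.4852, 0.2567, 0.3673], np.float64(0.276)) ([0.4869, 0.2533, -0.1036], np.float64(0.483))
cell1 ([0.4575, -0.2456, -0.3165], np.float64(1.91)) ([0.4752, -0.3005, -0.1123], np.float64(0.888))
tab1 ([0.4585, -0.2457, -0.3109], np.float64(0.267)) ([0.4611, -0.2477, -0.2511], np.float64(0.388))
cell2 ([0.3725, -0.2161, -0.3865], np.float64(2.936)) ([0.3624, -0.2672, -0.2377], np.float64(0.892))
tab2 ([0.3722, -0.2161, -0.3839], np.float64(0.111)) ([0.3751, -0.2185, -0.1584], np.float64(0.398))
```

```bash
cat > mv.py <<'E'
from h import *
from scipy.spatial.transform import Rotation as Ro
def plan(groups,start=None):
    """groups: list of calls; each call = list of (x,y,z,yaw) ; yaw=azimuth of closing line"""
    if start is None:
        st=arm.sense(); p=st['eef_pos']; q=st['orientation']; R=Ro.from_quat(np.r_[q[1:],q[0]])
    else: p,R=start
    for g in groups:
        for x,y,z,a in g:
            tz=np.array([0,0,-1.]); best=None
            for k in(0,np.pi):
                ty=np.array([np.cos(a+k),np.sin(a+k),0]); T=Ro.from_matrix(np.c_[np.cross(ty,tz),ty,tz])
                w=(R.inv()*T).as_rotvec()
                if best is None or np.linalg.norm(w)<np.linalg.norm(best[0]): best=(w,T)
            d=R.inv().apply(np.array([x,y,z])-p)*100
            print('dx %.2f dy %.2f dz %.2f w %.3f %.3f %.3f'%(*d,*best[0]),end=' | ')
        p=np.array([x,y,z]);R=best[1]; print()
E
python3 - <<'E'
from fit import *
from mv import plan
t=load('top0')
for p in((.485,.2565),(.4585,-.2457),(.3722,-.2161)):
    u,v=w2px(t,[*p,.02]).astype(int); o=(u-22,v-22)
    im=cv2.resize(t['color'][o[1]:o[1]+45,o[0]:o[0]+45],None,fx=8,fy=8,interpolation=2)
    h,s,vv=cv2.split(cv2.cvtColor(im,cv2.COLOR_BGR2HSV)); m=((vv>115)&(s<90)).astype(np.uint8)
    n,l,st,c=cv2.connectedComponentsWithStats(m); i=np.argsort(st[1:,4])[-2:]+1
    W=[px2w(t,*(np.array(o)+(c[k]+.5)/8-.5),.012)[:2] for k in i]; e=W[0]-W[1]; e*=np.sign(e[0])
    print(st[i,4],'mid',np.mean(W,0).round(4),'L',np.hypot(*e).round(4),'yaw',np.arctan2(e[1],e[0]).round(3))
# fixture check: inner rim hole corners (crop px /7 + (240,150))
for q,z in(((64,72),.05),((706,96),.05),((226,127),.044),((540,139),.044),((217,360),.044),((532,371),.044)):
    print(q,px2w(t,240+(q[0]+.5)/7-.5,150+(q[1]+.5)/7-.5,z).round(4))
E
```

```text
[5102 5122] mid [0.4853 0.2566] L 0.0435 yaw 0.37
[4950 5035] mid [ 0.4588 -0.2459] L 0.0435 yaw -0.419
[5028 5081] mid [ 0.3724 -0.2162] L 0.0441 yaw -0.389
(64, 72) [0.6407 0.0967 0.05  ]
(706, 96) [ 0.6357 -0.1322  0.05  ]
(226, 127) [0.6229 0.0389 0.044 ]
(540, 139) [ 0.6203 -0.0735  0.044 ]
(217, 360) [0.5392 0.0409 0.044 ]
(532, 371) [ 0.5368 -0.071   0.044 ]
```

```bash
python3 - <<'E'
from mv import *
plan([[(.486,.2565,.12,.37)],[(.486,.2565,.029,.37)],[(.486,.2565,.029,.37)],[(.486,.2565,.16,.37)]])
E
```

```text
dx -31.85 dy -17.67 dz 12.48 w -0.001 0.001 0.734 | 
dx 0.00 dy 0.00 dz 9.10 w 0.000 0.000 0.000 | 
dx 0.00 dy 0.00 dz 0.00 w 0.000 0.000 0.000 | 
dx 0.00 dy 0.00 dz -13.10 w 0.000 0.000 0.000 |
```

{"api": "drive_tool", "payload": {"rows": [{"gripper": 100,"dx": -31.85,"dy": -17.67,"dz": 0,"wx": 0,"wy": 0,"wz": 0.734},{"gripper": 100,"dx": -31.85,"dy": -17.67,"dz": 4,"wx": 0,"wy": 0,"wz": 0.734},{"gripper": 100,"dx": -31.85,"dy": -17.67,"dz": 8,"wx": 0,"wy": 0,"wz": 0.734},{"gripper": 100,"dx": -31.85,"dy": -17.67,"dz": 12.48,"wx": 0,"wy": 0,"wz": 0.734},{"gripper": 100,"dx": -31.85,"dy": -17.67,"dz": 12.48,"wx": 0,"wy": 0,"wz": 0.734},{"gripper": 100,"dx": -31.85,"dy": -17.67,"dz": 12.48,"wx": 0,"wy": 0,"wz": 0.734},{"gripper": 100,"dx": -31.85,"dy": -17.67,"dz": 12.48,"wx": 0,"wy": 0,"wz": 0.734},{"gripper": 100,"dx": -31.85,"dy": -17.67,"dz": 12.48,"wx": 0,"wy": 0,"wz": 0.734}], "force": 40}}

```text
time: 1.1
eef_pos: [0.4862, 0.2561, 0.1199]
orientation: [-0.0, 0.566, 0.824, -0.001]
ft_force: [-0.6, 0.5, 0.2]
width: 0.052
grip_force: 0.0
```

{"api": "drive_tool", "payload": {"rows": [{"gripper": 100,"dz": 4.5},{"gripper": 100,"dz": 9.1},{"gripper": 100,"dz": 9.1},{"gripper": 255,"dz": 9.1},{"gripper": 255,"dz": 9.1},{"gripper": 255,"dz": 9.1},{"gripper": 255,"dz": 9.1},{"gripper": 255,"dz": 9.1}]}}

```text
invalid input
```

{"api": "drive_tool", "payload": {"rows": [{"gripper": 255,"dz": 0},{"gripper": 255,"dz": 0},{"gripper": 255,"dz": -4},{"gripper": 255,"dz": -9},{"gripper": 255,"dz": -13},{"gripper": 255,"dz": -13},{"gripper": 255,"dz": -13},{"gripper": 255,"dz": -13}]}}

```text
invalid input
```

{"api": "drive_tool", "payload": {"rows": [{"gripper": 100,"dx": 0,"dy": 0,"dz": 4.5,"wx": 0,"wy": 0,"wz": 0},{"gripper": 100,"dx": 0,"dy": 0,"dz": 9.1,"wx": 0,"wy": 0,"wz": 0},{"gripper": 100,"dx": 0,"dy": 0,"dz": 9.1,"wx": 0,"wy": 0,"wz": 0},{"gripper": 255,"dx": 0,"dy": 0,"dz": 9.1,"wx": 0,"wy": 0,"wz": 0},{"gripper": 255,"dx": 0,"dy": 0,"dz": 9.1,"wx": 0,"wy": 0,"wz": 0},{"gripper": 255,"dx": 0,"dy": 0,"dz": 9.1,"wx": 0,"wy": 0,"wz": 0},{"gripper": 255,"dx": 0,"dy": 0,"dz": 9.1,"wx": 0,"wy": 0,"wz": 0},{"gripper": 255,"dx": 0,"dy": 0,"dz": 9.1,"wx": 0,"wy": 0,"wz": 0}]}}

```text
time: 2.1
eef_pos: [0.4872, 0.2583, 0.0318]
orientation: [0.0, 0.565, 0.825, 0.002]
ft_force: [-1.9, 0.3, 5.8]
width: 0.013
grip_force: 39.6
```

{"api": "drive_tool", "payload": {"rows": [{"gripper": 255,"dx": 0,"dy": 0,"dz": 0,"wx": 0,"wy": 0,"wz": 0},{"gripper": 255,"dx": 0,"dy": 0,"dz": 0,"wx": 0,"wy": 0,"wz": 0},{"gripper": 255,"dx": 0,"dy": 0,"dz": -4,"wx": 0,"wy": 0,"wz": 0},{"gripper": 255,"dx": 0,"dy": 0,"dz": -9,"wx": 0,"wy": 0,"wz": 0},{"gripper": 255,"dx": 0,"dy": 0,"dz": -13,"wx": 0,"wy": 0,"wz": 0},{"gripper": 255,"dx": 0,"dy": 0,"dz": -13,"wx": 0,"wy": 0,"wz": 0},{"gripper": 255,"dx": 0,"dy": 0,"dz": -13,"wx": 0,"wy": 0,"wz": 0},{"gripper": 255,"dx": 0,"dy": 0,"dz": -13,"wx": 0,"wy": 0,"wz": 0}]}}

```text
time: 3.1
eef_pos: [0.4855, 0.2567, 0.1585]
orientation: [-0.0, 0.565, 0.825, -0.001]
ft_force: [0.4, -0.1, -1.3]
width: 0.0124
grip_force: 39.5
```

```bash
python3 - <<'E'
from mv import *
plan([[(.582,.023,.16,-.022)],[(.582,.023,.075,-.022)]])
E
```

```text
dx -25.28 dy 0.55 dz -0.14 w -0.002 0.001 0.392 | 
dx 0.00 dy 0.00 dz 8.50 w 0.000 0.000 0.000 |
```

{"api": "drive_tool", "payload": {"rows": [{"gripper": 255,"dx": -25.28,"dy": 0.55,"dz": -0.1,"wx": 0,"wy": 0,"wz": 0.392},{"gripper": 255,"dx": -25.28,"dy": 0.55,"dz": -0.1,"wx": 0,"wy": 0,"wz": 0.392},{"gripper": 255,"dx": -25.28,"dy": 0.55,"dz": -0.1,"wx": 0,"wy": 0,"wz": 0.392},{"gripper": 255,"dx": -25.28,"dy": 0.55,"dz": -0.1,"wx": 0,"wy": 0,"wz": 0.392},{"gripper": 255,"dx": -25.28,"dy": 0.55,"dz": -0.1,"wx": 0,"wy": 0,"wz": 0.392},{"gripper": 255,"dx": -25.28,"dy": 0.55,"dz": -0.1,"wx": 0,"wy": 0,"wz": 0.392},{"gripper": 255,"dx": -25.28,"dy": 0.55,"dz": -0.1,"wx": 0,"wy": 0,"wz": 0.392},{"gripper": 255,"dx": -25.28,"dy": 0.55,"dz": -0.1,"wx": 0,"wy": 0,"wz": 0.392}]}}

```text
time: 4.1
eef_pos: [0.5824, 0.025, 0.1602]
orientation: [-0.0, 0.714, 0.7, -0.0]
ft_force: [0.5, -0.3, -0.3]
width: 0.0125
grip_force: 39.5
```

{"api": "drive_tool", "payload": {"rows": [{"gripper": 255,"dx": 0,"dy": 0,"dz": 4,"wx": 0,"wy": 0,"wz": 0},{"gripper": 255,"dx": 0,"dy": 0,"dz": 8,"wx": 0,"wy": 0,"wz": 0},{"gripper": 255,"dx": 0,"dy": 0,"dz": 8,"wx": 0,"wy": 0,"wz": 0},{"gripper": 255,"dx": 0,"dy": 0,"dz": 8,"wx": 0,"wy": 0,"wz": 0},{"gripper": 255,"dx": 0,"dy": 0,"dz": 8,"wx": 0,"wy": 0,"wz": 0},{"gripper": 255,"dx": 0,"dy": 0,"dz": 8,"wx": 0,"wy": 0,"wz": 0},{"gripper": 255,"dx": 0,"dy": 0,"dz": 8,"wx": 0,"wy": 0,"wz": 0},{"gripper": 255,"dx": 0,"dy": 0,"dz": 8,"wx": 0,"wy": 0,"wz": 0}]}}

```text
time: 5.1
eef_pos: [0.5828, 0.0233, 0.0807]
orientation: [0.0, 0.715, 0.699, 0.0]
ft_force: [-0.5, 0.3, -1.0]
width: 0.0126
grip_force: 39.5
```

```bash
python3 - <<'E'
from h import *
s=snap('side','s1');t=snap('top','t1')
st=arm.sense();p=st['eef_pos'];print(p,st['ft_force'])
zb=p[2]-.0318  # cell underside
# predicted silhouette of cell and of fixture (top fit) 
a=-.022;c,sn=np.cos(a),np.sin(a)
im=s['color'][170:290,270:350].copy();k=7
im=cv2.resize(im,None,fx=k,fy=k,interpolation=2)
def dr(im,d,pts,col,o):
    q=np.array([(w2px(d,x)-o+.5)*k-.5 for x in pts]).round().astype(int); cv2.polylines(im,[q],True,col,1)
def rect(x,y,z,A,B): return [[x+c*i*A/2-sn*j*B/2,y+sn*i*A/2+c*j*B/2,z] for i,j in((1,1),(1,-1),(-1,-1),(-1,1))]
dr(im,s,rect(p[0],p[1],zb,.078,.028),(0,0,255),(270,170));dr(im,s,rect(p[0],p[1],zb+.012,.078,.028),(0,255,255),(270,170))
dr(im,s,rect(.5805,-.016,.05,.116,.230),(0,255,0),(270,170));dr(im,s,rect(.5805,-.016,.044,.084,.114),(0,255,0),(270,170))
cv2.imwrite('pics/s1c.png',im[:600])
E
```

```text
[0.58275348 0.02331647 0.08056823] [-0.29763389  0.19199163 -1.31224438]
```

View pics/s1c.png

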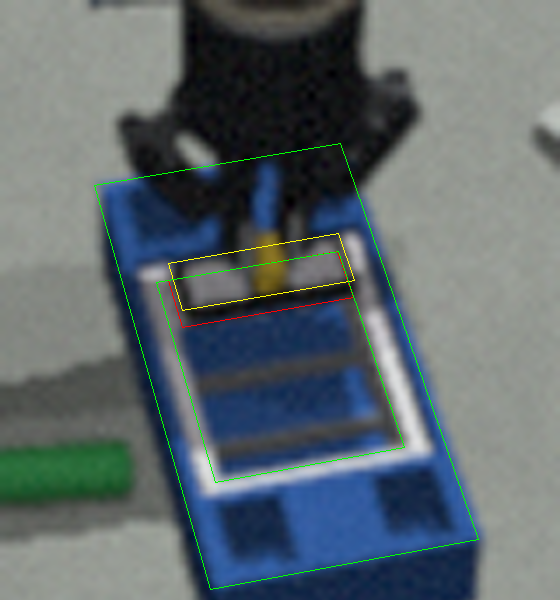

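The side crop shows the held cell at (265,275) matching its prediction. The real rim lies about 6 px to the right of the green outline, which came from the top camera. I'll quantify both cameras' offsets from the robot.

```bash
python3 - <<'E'
from fit import *
s=load('s1');p=arm.sense()['eef_pos']
for z in(.0318,.030): print('tab side',fit(s,'tab',[p[0],p[1],-.022],z=p[2]-z,pad=8))
# silver parts in side view at top of cell
o=np.array((285,195));im=cv2.resize(s['color'][195:225,285:330],None,fx=8,fy=8,interpolation=2)
h,ss,v=cv2.split(cv2.cvtColor(im,cv2.COLOR_BGR2HSV))
m=((v>95)&(ss<80)).astype(np.uint8);n,l,st,c=cv2.connectedComponentsWithStats(m)
for i in np.argsort(st[1:,4])[::-1][:4]+1: print(st[i],px2w(s,*(o+(c[i]+.5)/8-.5),p[2]-.0318+.012).round(4))
# hole fit in side+top: rim corners via initial images
s0=load('side0');print(fit(s0,'fix',[.582,-.015,-.022]))
E
```

```text
tab side (array([ 0.58478132,  0.01801365, -0.29415073]), np.float64(0.44026548672566373))
tab side (array([ 0.58402101,  0.01668709, -0.29366258]), np.float64(0.4452433628318584))
[ 290    0   70  198 7529] [0.6479 0.0281 0.0608]
[ 270   63   80  177 4830] [ 0.6246 -0.014   0.0608]
[  36   99   67  141 4415] [0.535  0.0056 0.0608]
[  94  101   68   46 2301] [0.5616 0.0221 0.0608]
(array([ 0.58363777, -0.01447398, -0.03959144]), np.float64(0.03142971386905952))
```

```bash
cat > ring.py <<'E'
from fit import *
def ringfit(d,p0,dbg=None):
    def quad(p,A,B,z):
        c,s=np.cos(p[2]),np.sin(p[2]); return np.array([w2px(d,[p[0]+c*i*A/2-s*j*B/2,p[1]+s*i*A/2+c*j*B/2,z]) for i,j in((1,1),(1,-1),(-1,-1),(-1,1))])
    P=quad(p0,.116,.18,.05);lo=P.min(0).astype(int)-2;hi=P.max(0).astype(int)+3
    im=cv2.resize(d['color'][lo[1]:hi[1],lo[0]:hi[0]],None,fx=S,fy=S,interpolation=2)
    h,ss,v=cv2.split(cv2.cvtColor(im,cv2.COLOR_BGR2HSV));m=((v>105)&(ss<90)).astype(np.uint8)
    n,l,st,c=cv2.connectedComponentsWithStats(m)
    m=(l==l[tuple(np.argwhere((l>0)&(l==1+np.argmax(st[1:,2]*st[1:,3]*(st[1:,4]<.6*m.size)))) [0])]).astype(np.uint8)
    if dbg: cv2.imwrite(dbg,m*255)
    def f(p):
        r=[]
        for A,B,z in((.104,.134,.044),(.084,.114,.044),(.104,.134,.05)):
            o=np.zeros_like(m);cv2.fillConvexPoly(o,np.round(((quad(p,A,B,z)-lo+.5)*S-.5)*16).astype(np.int32),1,shift=4);r.append(o)
        return float(((r[0]&r[2]&(1-r[1]))!=m).sum())/m.sum()
    x=p0
    for st_ in(.006,.002): x0=np.array(x);b=minimize(f,x0,method='Nelder-Mead',options=dict(initial_simplex=np.vstack([x0,x0+np.diag([st_,st_,st_*8])]),xatol=1e-5,fatol=1e-6));x=b.x
    return b.x.round(4),round(b.fun,3)
if __name__=='__main__':
    for n in('top0','side0'): print(n,ringfit(load(n),[.582,-.015,-.022],f'pics/{n}m.png'))
E
python3 ring.py
```

```text
top0 (array([ 0.5804, -0.016 , -0.0238]), np.float64(0.306))
side0 (array([ 0.5822, -0.0164, -0.0269]), np.float64(0.298))
```

{"api": "drive_tool", "payload": {"rows": [{"gripper": 255,"dx": 0,"dy": -0.05,"dz": 1,"wx": 0,"wy": 0,"wz": 0},{"gripper": 255,"dx": 0,"dy": -0.05,"dz": 2,"wx": 0,"wy": 0,"wz": 0},{"gripper": 255,"dx": 0,"dy": -0.05,"dz": 3,"wx": 0,"wy": 0,"wz": 0},{"gripper": 255,"dx": 0,"dy": -0.05,"dz": 3.8,"wx": 0,"wy": 0,"wz": 0},{"gripper": 255,"dx": 0,"dy": -0.05,"dz": 3.8,"wx": 0,"wy": 0,"wz": 0},{"gripper": 255,"dx": 0,"dy": -0.05,"dz": 3.8,"wx": 0,"wy": 0,"wz": 0},{"gripper": 255,"dx": 0,"dy": -0.05,"dz": 3.8,"wx": 0,"wy": 0,"wz": 0},{"gripper": 255,"dx": 0,"dy": -0.05,"dz": 3.8,"wx": 0,"wy": 0,"wz": 0}]}}

```text
time: 6.2
eef_pos: [0.5824, 0.0234, 0.0428]
orientation: [0.0, 0.715, 0.699, 0.0]
ft_force: [-0.0, -0.1, -0.3]
width: 0.0126
grip_force: 39.5
```

{"api": "drive_tool", "payload": {"rows": [{"gripper": 255,"dx": 0,"dy": 0,"dz": 0.25,"wx": 0,"wy": 0,"wz": 0},{"gripper": 255,"dx": 0,"dy": 0,"dz": 0.25,"wx": 0,"wy": 0,"wz": 0},{"gripper": 150,"dx": 0,"dy": 0,"dz": 0.25,"wx": 0,"wy": 0,"wz": 0},{"gripper": 150,"dx": 0,"dy": 0,"dz": 0.25,"wx": 0,"wy": 0,"wz": 0},{"gripper": 150,"dx": 0,"dy": 0,"dz": 0.25,"wx": 0,"wy": 0,"wz": 0},{"gripper": 150,"dx": 0,"dy": 0,"dz": -4,"wx": 0,"wy": 0,"wz": 0},{"gripper": 150,"dx": 0,"dy": 0,"dz": -9,"wx": 0,"wy": 0,"wz": 0},{"gripper": 150,"dx": 0,"dy": 0,"dz": -12,"wx": 0,"wy": 0,"wz": 0}]}}

```text
time: 7.2
eef_pos: [0.583, 0.0232, 0.165]
orientation: [0.001, 0.715, 0.699, 0.001]
ft_force: [-0.2, -0.5, -0.4]
width: 0.035
grip_force: 0.0
```

```bash
python3 - <<'E'
from mv import *
p=(.4595,-.2455);q=(.3732,-.216)
plan([[(*p,.16,-.41)],[(*p,.032,-.41)],[(*p,.16,-.41)],[(.5815,-.016,.16,-.024)]])
E
```

```text
dx -27.13 dy -11.75 dz 0.46 w 0.002 -0.001 0.388 | 
dx 0.00 dy 0.00 dz 12.80 w 0.000 0.000 0.000 | 
dx 0.00 dy 0.00 dz -12.80 w 0.000 0.000 0.000 | 
dx 25.91 dy 2.04 dz 0.00 w 0.000 0.000 -0.386 |
```

```bash
cat > chk.py <<'E'
from seg import *
import sys
d=snap('top',sys.argv[1])
for a,c,r in blobs(d,(22,150,100),(33,255,255),25): print('y',a,c.round(1),px2w(d,*c,.026).round(4))
hsv=cv2.cvtColor(d['color'],cv2.COLOR_BGR2HSV)
u0,u1,v0,v1=330,440,130,215
m=cv2.inRange(hsv[v0:v1,u0:u1],np.array((0,0,118)),np.array((180,60,255)))
n,l,s,c=cv2.connectedComponentsWithStats(m);i=1+np.argmax(s[1:,4]);print('plate',s[i,4],px2w(d,*(c[i]+(u0,v0)),.005).round(4))
E
python3 chk.py t2
```

```text
y 44 [383.7 235.1] [ 0.4586 -0.2454  0.026 ]
y 46 [372.3 269.4] [ 0.3723 -0.2161  0.026 ]
y 346 [194.5 304.2] [0.2822 0.2253 0.026 ]
plate 5203 [ 0.618  -0.2627  0.005 ]
```

{"api": "drive_tool", "payload": {"rows": [{"gripper": 100,"dx": -27.13,"dy": -11.75,"dz": 0.4,"wx": 0,"wy": 0,"wz": 0.388},{"gripper": 100,"dx": -27.13,"dy": -11.75,"dz": 0.4,"wx": 0,"wy": 0,"wz": 0.388},{"gripper": 100,"dx": -27.13,"dy": -11.75,"dz": 0.4,"wx": 0,"wy": 0,"wz": 0.388},{"gripper": 100,"dx": -27.13,"dy": -11.75,"dz": 0.4,"wx": 0,"wy": 0,"wz": 0.388},{"gripper": 100,"dx": -27.13,"dy": -11.75,"dz": 0.4,"wx": 0,"wy": 0,"wz": 0.388},{"gripper": 100,"dx": -27.13,"dy": -11.75,"dz": 0.4,"wx": 0,"wy": 0,"wz": 0.388},{"gripper": 100,"dx": -27.13,"dy": -11.75,"dz": 6,"wx": 0,"wy": 0,"wz": 0.388},{"gripper": 100,"dx": -27.13,"dy": -11.75,"dz": 7,"wx": 0,"wy": 0,"wz": 0.388}]}}

```text
time: 8.25
eef_pos: [0.4573, -0.2434, 0.0899]
orientation: [-0.002, 0.836, 0.549, -0.001]
ft_force: [0.3, -0.0, 0.4]
width: 0.0516
grip_force: 0.0
```

{"api": "drive_tool", "payload": {"rows": [{"gripper": 100,"dx": 0,"dy": 0,"dz": 4,"wx": 0,"wy": 0,"wz": 0},{"gripper": 100,"dx": 0,"dy": 0,"dz": 6.2,"wx": 0,"wy": 0,"wz": 0},{"gripper": 100,"dx": 0,"dy": 0,"dz": 6.2,"wx": 0,"wy": 0,"wz": 0},{"gripper": 100,"dx": 0,"dy": 0,"dz": 6.2,"wx": 0,"wy": 0,"wz": 0},{"gripper": 255,"dx": 0,"dy": 0,"dz": 6.2,"wx": 0,"wy": 0,"wz": 0},{"gripper": 255,"dx": 0,"dy": 0,"dz": 6.2,"wx": 0,"wy": 0,"wz": 0},{"gripper": 255,"dx": 0,"dy": 0,"dz": 6.2,"wx": 0,"wy": 0,"wz": 0},{"gripper": 255,"dx": 0,"dy": 0,"dz": 6.2,"wx": 0,"wy": 0,"wz": 0}]}}

```text
time: 9.25
eef_pos: [0.4594, -0.2454, 0.0315]
orientation: [0.0, 0.836, 0.548, 0.001]
ft_force: [-1.7, 1.2, 7.2]
width: 0.0129
grip_force: 39.3
```

{"api": "drive_tool", "payload": {"rows": [{"gripper": 255,"dx": 0,"dy": 0,"dz": 0,"wx": 0,"wy": 0,"wz": 0},{"gripper": 255,"dx": 0,"dy": 0,"dz": 0,"wx": 0,"wy": 0,"wz": 0},{"gripper": 255,"dx": 0,"dy": 0,"dz": -5,"wx": 0,"wy": 0,"wz": 0},{"gripper": 255,"dx": 0,"dy": 0,"dz": -10,"wx": 0,"wy": 0,"wz": 0},{"gripper": 255,"dx": 0,"dy": 0,"dz": -12.8,"wx": 0,"wy": 0,"wz": 0},{"gripper": 255,"dx": 0,"dy": 0,"dz": -12.8,"wx": 0,"wy": 0,"wz": 0},{"gripper": 255,"dx": 0,"dy": 0,"dz": -12.8,"wx": 0,"wy": 0,"wz": 0},{"gripper": 255,"dx": 0,"dy": 0,"dz": -12.8,"wx": 0,"wy": 0,"wz": 0}]}}

```text
time: 10.25
eef_pos: [0.458, -0.245, 0.1573]
orientation: [-0.001, 0.836, 0.548, -0.001]
ft_force: [-0.2, 0.1, -1.4]
width: 0.0127
grip_force: 39.8
```

```bash
python3 - <<'E'
from mv import *
plan([[(.5815,-.016,.16,-.024),(.5815,-.016,.044,-.024)]])
E
```

```text
dx 25.92 dy 2.19 dz -0.29 w -0.002 -0.000 -0.386 | dx 25.92 dy 2.22 dz 11.31 w -0.002 -0.000 -0.386 |
```

{"api": "drive_tool", "payload": {"rows": [{"gripper": 255,"dx": 25.92,"dy": 2.19,"dz": -0.3,"wx": 0,"wy": 0,"wz": -0.386},{"gripper": 255,"dx": 25.92,"dy": 2.19,"dz": -0.3,"wx": 0,"wy": 0,"wz": -0.386},{"gripper": 255,"dx": 25.92,"dy": 2.19,"dz": -0.3,"wx": 0,"wy": 0,"wz": -0.386},{"gripper": 255,"dx": 25.92,"dy": 2.19,"dz": -0.3,"wx": 0,"wy": 0,"wz": -0.386},{"gripper": 255,"dx": 25.92,"dy": 2.19,"dz": -0.3,"wx": 0,"wy": 0,"wz": -0.386},{"gripper": 255,"dx": 25.92,"dy": 2.19,"dz": -0.3,"wx": 0,"wy": 0,"wz": -0.386},{"gripper": 255,"dx": 25.92,"dy": 2.19,"dz": 4,"wx": 0,"wy": 0,"wz": -0.386},{"gripper": 255,"dx": 25.92,"dy": 2.19,"dz": 7,"wx": 0,"wy": 0,"wz": -0.386}]}}

```text
time: 11.25
eef_pos: [0.5807, -0.019, 0.087]
orientation: [-0.0, 0.717, 0.697, -0.001]
ft_force: [-0.7, -0.1, -1.7]
width: 0.0128
grip_force: 39.7
```

```bash
python3 - <<'E'
from mv import *
plan([[(.5813,-.016,.041,-.024)]])
E
```

```text
dx 0.31 dy 0.05 dz 4.60 w -0.001 0.001 -0.003 |
```

{"api": "drive_tool", "payload": {"rows": [{"gripper": 255,"dx": 0.05,"dy": 0.05,"dz": 0,"wx": 0,"wy": 0,"wz": 0},{"gripper": 255,"dx": 0.05,"dy": 0.05,"dz": 0,"wx": 0,"wy": 0,"wz": 0},{"gripper": 255,"dx": 0.05,"dy": 0.05,"dz": 1.2,"wx": 0,"wy": 0,"wz": 0},{"gripper": 255,"dx": 0.05,"dy": 0.05,"dz": 2.4,"wx": 0,"wy": 0,"wz": 0},{"gripper": 255,"dx": 0.05,"dy": 0.05,"dz": 3.6,"wx": 0,"wy": 0,"wz": 0},{"gripper": 255,"dx": 0.05,"dy": 0.05,"dz": 4.2,"wx": 0,"wy": 0,"wz": 0},{"gripper": 255,"dx": 0.05,"dy": 0.05,"dz": 4.2,"wx": 0,"wy": 0,"wz": 0},{"gripper": 255,"dx": 0.05,"dy": 0.05,"dz": 4.2,"wx": 0,"wy": 0,"wz": 0}]}}

```text
time: 12.25
eef_pos: [0.5829, -0.0159, 0.0467]
orientation: [0.0, 0.716, 0.699, 0.0]
ft_force: [-0.3, -0.3, -1.2]
width: 0.0128
grip_force: 39.7
```

{"api": "drive_tool", "payload": {"rows": [{"gripper": 255,"dx": 0,"dy": -0.1,"dz": 0.6,"wx": 0,"wy": 0,"wz": 0},{"gripper": 255,"dx": 0,"dy": -0.1,"dz": 0.6,"wx": 0,"wy": 0,"wz": 0},{"gripper": 255,"dx": 0,"dy": -0.1,"dz": 0.6,"wx": 0,"wy": 0,"wz": 0},{"gripper": 150,"dx": 0,"dy": -0.1,"dz": 0.6,"wx": 0,"wy": 0,"wz": 0},{"gripper": 150,"dx": 0,"dy": -0.1,"dz": 0.6,"wx": 0,"wy": 0,"wz": 0},{"gripper": 150,"dx": 0,"dy": -0.1,"dz": -4,"wx": 0,"wy": 0,"wz": 0},{"gripper": 150,"dx": 0,"dy": -0.1,"dz": -9,"wx": 0,"wy": 0,"wz": 0},{"gripper": 150,"dx": 0,"dy": -0.1,"dz": -12,"wx": 0,"wy": 0,"wz": 0}]}}

```text
time: 13.25
eef_pos: [0.5825, -0.0161, 0.1691]
orientation: [0.001, 0.716, 0.698, 0.001]
ft_force: [0.2, 0.5, -1.3]
width: 0.0349
grip_force: 0.0
```

```bash
python3 chk.py t3; python3 - <<'E'
from mv import *
q=(.3733,-.216)
plan([[(*q,.16,-.389)],[(*q,.032,-.389)],[(*q,.16,-.389)],[(.5805,-.055,.16,-.024)]])
E
```

```text
y 47 [372.4 269.4] [ 0.3724 -0.2163  0.026 ]
y 344 [194.5 304.2] [0.2823 0.2254 0.026 ]
plate 4421 [ 0.6109 -0.2766  0.005 ]
dx -20.49 dy -20.59 dz 1.07 w 0.007 -0.002 0.364 | 
dx 0.00 dy 0.00 dz 12.80 w 0.000 0.000 0.000 | 
dx 0.00 dy 0.00 dz -12.80 w 0.000 0.000 0.000 | 
dx 22.76 dy 13.07 dz 0.00 w 0.000 0.000 -0.365 |
```

{"api": "drive_tool", "payload": {"rows": [{"gripper": 100,"dx": -20.49,"dy": -20.59,"dz": 0.8,"wx": 0,"wy": 0,"wz": 0.364},{"gripper": 100,"dx": -20.49,"dy": -20.59,"dz": 0.8,"wx": 0,"wy": 0,"wz": 0.364},{"gripper": 100,"dx": -20.49,"dy": -20.59,"dz": 0.8,"wx": 0,"wy": 0,"wz": 0.364},{"gripper": 100,"dx": -20.49,"dy": -20.59,"dz": 0.8,"wx": 0,"wy": 0,"wz": 0.364},{"gripper": 100,"dx": -20.49,"dy": -20.59,"dz": 0.8,"wx": 0,"wy": 0,"wz": 0.364},{"gripper": 100,"dx": -20.49,"dy": -20.59,"dz": 0.8,"wx": 0,"wy": 0,"wz": 0.364},{"gripper": 100,"dx": -20.49,"dy": -20.59,"dz": 6,"wx": 0,"wy": 0,"wz": 0.364},{"gripper": 100,"dx": -20.49,"dy": -20.59,"dz": 7,"wx": 0,"wy": 0,"wz": 0.364}]}}

```text
time: 14.3
eef_pos: [0.3699, -0.2146, 0.0946]
orientation: [-0.002, 0.83, 0.558, -0.001]
ft_force: [-0.0, -0.3, 1.2]
width: 0.0516
grip_force: 0.0
```

{"api": "drive_tool", "payload": {"rows": [{"gripper": 100,"dx": 0,"dy": 0,"dz": 4,"wx": 0,"wy": 0,"wz": 0},{"gripper": 100,"dx": 0,"dy": 0,"dz": 6.8,"wx": 0,"wy": 0,"wz": 0},{"gripper": 100,"dx": 0,"dy": 0,"dz": 6.8,"wx": 0,"wy": 0,"wz": 0},{"gripper": 100,"dx": 0,"dy": 0,"dz": 6.8,"wx": 0,"wy": 0,"wz": 0},{"gripper": 255,"dx": 0,"dy": 0,"dz": 6.8,"wx": 0,"wy": 0,"wz": 0},{"gripper": 255,"dx": 0,"dy": 0,"dz": 6.8,"wx": 0,"wy": 0,"wz": 0},{"gripper": 255,"dx": 0,"dy": 0,"dz": 6.8,"wx": 0,"wy": 0,"wz": 0},{"gripper": 255,"dx": 0,"dy": 0,"dz": 6.8,"wx": 0,"wy": 0,"wz": 0}]}}

```text
time: 15.3
eef_pos: [0.3718, -0.2159, 0.0295]
orientation: [0.001, 0.83, 0.558, 0.001]
ft_force: [0.1, 1.3, 11.2]
width: 0.0128
grip_force: 39.2
```

{"api": "drive_tool", "payload": {"rows": [{"gripper": 255,"dx": 0,"dy": 0,"dz": 0,"wx": 0,"wy": 0,"wz": 0},{"gripper": 255,"dx": 0,"dy": 0,"dz": 0,"wx": 0,"wy": 0,"wz": 0},{"gripper": 255,"dx": 0,"dy": 0,"dz": -5,"wx": 0,"wy": 0,"wz": 0},{"gripper": 255,"dx": 0,"dy": 0,"dz": -10,"wx": 0,"wy": 0,"wz": 0},{"gripper": 255,"dx": 0,"dy": 0,"dz": -12.8,"wx": 0,"wy": 0,"wz": 0},{"gripper": 255,"dx": 0,"dy": 0,"dz": -12.8,"wx": 0,"wy": 0,"wz": 0},{"gripper": 255,"dx": 0,"dy": 0,"dz": -12.8,"wx": 0,"wy": 0,"wz": 0},{"gripper": 255,"dx": 0,"dy": 0,"dz": -12.8,"wx": 0,"wy": 0,"wz": 0}]}}

```text
time: 16.3
eef_pos: [0.3702, -0.2154, 0.1555]
orientation: [-0.001, 0.83, 0.557, -0.001]
ft_force: [-0.6, 1.1, -0.9]
width: 0.0127
grip_force: 40.1
```

```bash
python3 - <<'E'
from mv import *
plan([[(.5803,-.055,.16,-.024)]])
E
```

```text
dx 22.80 dy 13.37 dz -0.49 w -0.002 0.000 -0.364 |
```

{"api": "drive_tool", "payload": {"rows": [{"gripper": 255,"dx": 22.8,"dy": 13.37,"dz": -0.4,"wx": 0,"wy": 0,"wz": -0.364},{"gripper": 255,"dx": 22.8,"dy": 13.37,"dz": -0.4,"wx": 0,"wy": 0,"wz": -0.364},{"gripper": 255,"dx": 22.8,"dy": 13.37,"dz": -0.4,"wx": 0,"wy": 0,"wz": -0.364},{"gripper": 255,"dx": 22.8,"dy": 13.37,"dz": -0.4,"wx": 0,"wy": 0,"wz": -0.364},{"gripper": 255,"dx": 22.8,"dy": 13.37,"dz": -0.4,"wx": 0,"wy": 0,"wz": -0.364},{"gripper": 255,"dx": 22.8,"dy": 13.37,"dz": -0.4,"wx": 0,"wy": 0,"wz": -0.364},{"gripper": 255,"dx": 22.8,"dy": 13.37,"dz": 4,"wx": 0,"wy": 0,"wz": -0.364},{"gripper": 255,"dx": 22.8,"dy": 13.37,"dz": 6.5,"wx": 0,"wy": 0,"wz": -0.364}]}}

```text
time: 17.3
eef_pos: [0.5784, -0.0572, 0.0896]
orientation: [-0.001, 0.716, 0.698, -0.001]
ft_force: [-0.4, 0.3, -0.3]
width: 0.0129
grip_force: 40.0
```

{"api": "drive_tool", "payload": {"rows": [{"gripper": 255,"dx": 0,"dy": 0,"dz": 0,"wx": 0,"wy": 0,"wz": 0},{"gripper": 255,"dx": 0,"dy": 0,"dz": 0,"wx": 0,"wy": 0,"wz": 0},{"gripper": 255,"dx": 0,"dy": 0,"dz": 0,"wx": 0,"wy": 0,"wz": 0},{"gripper": 255,"dx": 0,"dy": 0,"dz": 1,"wx": 0,"wy": 0,"wz": 0},{"gripper": 255,"dx": 0,"dy": 0,"dz": 1,"wx": 0,"wy": 0,"wz": 0},{"gripper": 255,"dx": 0,"dy": 0,"dz": 1,"wx": 0,"wy": 0,"wz": 0},{"gripper": 255,"dx": 0,"dy": 0,"dz": 1,"wx": 0,"wy": 0,"wz": 0},{"gripper": 255,"dx": 0,"dy": 0,"dz": 1,"wx": 0,"wy": 0,"wz": 0}]}}

```text
time: 18.3
eef_pos: [0.5811, -0.0553, 0.0816]
orientation: [0.0, 0.716, 0.699, 0.0]
ft_force: [0.5, 0.3, -1.8]
width: 0.0128
grip_force: 40.0
```

```bash
python3 - <<'E'
from mv import *
plan([[(.5803,-.055,.038,-.024)]])
E
```

```text
dx 0.02 dy -0.08 dz 4.36 w 0.000 -0.000 0.000 |
```

{"api": "drive_tool", "payload": {"rows": [{"gripper": 255,"dx": 0,"dy": -0.05,"dz": 1.2,"wx": 0,"wy": 0,"wz": 0},{"gripper": 255,"dx": 0,"dy": -0.05,"dz": 2.4,"wx": 0,"wy": 0,"wz": 0},{"gripper": 255,"dx": 0,"dy": -0.05,"dz": 3.4,"wx": 0,"wy": 0,"wz": 0},{"gripper": 255,"dx": 0,"dy": -0.05,"dz": 4.1,"wx": 0,"wy": 0,"wz": 0},{"gripper": 255,"dx": 0,"dy": -0.05,"dz": 4.2,"wx": 0,"wy": 0,"wz": 0},{"gripper": 255,"dx": 0,"dy": -0.05,"dz": 4.2,"wx": 0,"wy": 0,"wz": 0},{"gripper": 255,"dx": 0,"dy": -0.05,"dz": 4.2,"wx": 0,"wy": 0,"wz": 0},{"gripper": 255,"dx": 0,"dy": -0.05,"dz": 4.2,"wx": 0,"wy": 0,"wz": 0}]}}

```text
time: 19.3
eef_pos: [0.5807, -0.0552, 0.0398]
orientation: [0.0, 0.716, 0.699, 0.0]
ft_force: [-0.6, 0.2, -0.2]
width: 0.0129
grip_force: 40.0
```

{"api": "drive_tool", "payload": {"rows": [{"gripper": 150,"dx": 0,"dy": 0,"dz": 0,"wx": 0,"wy": 0,"wz": 0},{"gripper": 150,"dx": 0,"dy": 0,"dz": 0,"wx": 0,"wy": 0,"wz": 0},{"gripper": 150,"dx": 0,"dy": 0,"dz": -2,"wx": 0,"wy": 0,"wz": 0},{"gripper": 150,"dx": 0,"dy": 0,"dz": -6,"wx": 0,"wy": 0,"wz": 0},{"gripper": 150,"dx": 0,"dy": 0,"dz": -12,"wx": 0,"wy": 0,"wz": 0},{"gripper": 150,"dx": 22,"dy": -8,"dz": -16,"wx": 0,"wy": 0,"wz": 0},{"gripper": 150,"dx": 22,"dy": -8,"dz": -16,"wx": 0,"wy": 0,"wz": 0},{"gripper": 150,"dx": 22,"dy": -8,"dz": -16,"wx": 0,"wy": 0,"wz": 0}]}}

```text
time: 20.3
eef_pos: [0.521, 0.1214, 0.1931]
orientation: [0.0, 0.716, 0.698, 0.001]
ft_force: [1.4, 0.4, 0.2]
width: 0.0352
grip_force: 0.0
```

```bash
python3 - <<'E'
from fit import *
print(arm.sense()['eef_pos'])
t=snap('top','t4');s=snap('side','s4')
cv2.imwrite('pics/f4.png',np.hstack([cv2.resize(t['color'][155:220,245:345],(500,325),interpolation=2),cv2.resize(s['color'][180:265,275:345],(268,325),interpolation=2)]))
u,v=w2px(t,[.6285,-.2815,0]).astype(int); print(u,v)
im=t['color']; print([cv2.cvtColor(im,cv2.COLOR_BGR2HSV)[v+dv,u+du].tolist() for du,dv in((12,8),(-12,-8),(0,-30),(0,28))])
E
```

```text
[0.52100832 0.12136981 0.19309748]
394 170
[[140, 5, 163], [120, 5, 164], [53, 9, 120], [53, 9, 116]]
```

View pics/f4.png

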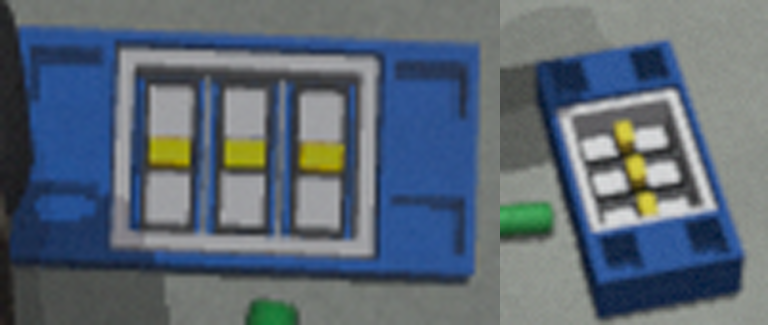

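All three cells are flat in their lanes, with tabs at (170,152), (245,154) and (322,157) in the crop. Next is the plate.

```bash
sed -i "s/m=v>118/m=v>142/" fit.py; python3 - <<'E'
from fit import *
from mv import plan
from ring import ringfit
t=load('t4');s=load('s4')
for x,y in((.5824,.0234),(.582,-.016),(.5807,-.0552)): print((x,y),fit(t,'tab',[x,y,-.024],z=.008,pad=6),fit(s,'tab',[x,y,-.024],z=.008,pad=6)[0])
print(fit(t,'plate',[.6285,-.2815,-.05]),fit(load('side0'),'plate',[.6285,-.2815,-.05],pad=8))
# rib: grey on top of plate
o=w2px(t,[.6285,-.2815,.015]).astype(int);im=cv2.resize(t['color'][o[1]-12:o[1]+12,o[0]-17:o[0]+17],None,fx=8,fy=8,interpolation=2)
v=cv2.cvtColor(im,cv2.COLOR_BGR2HSV)[:,:,2];m=((v<135)).astype(np.uint8)
n,l,st,c=cv2.connectedComponentsWithStats(m);i=1+np.argmax(st[1:,4]);print(st[i],px2w(t,*(o-(17,12)+(c[i]+.5)/8-.5),.02))
E
```

```text
(0.5824, 0.0234) (array([ 0.58046731,  0.02200306, -0.02360806]), np.float64(0.20712620712620713)) [ 5.83284501e-01  4.62405952e-04 -5.04768076e-02]
(0.582, -0.016) (array([ 0.58096052, -0.01578522, -0.17205177]), np.float64(0.33687294031490295)) [ 0.58288324 -0.01330312 -0.27002676]
(0.5807, -0.0552) (array([ 0.57944835, -0.05473181, -0.04813479]), np.float64(0.22582759750901343)) [ 0.58266504 -0.04189311 -0.13046135]
(array([ 0.62844605, -0.28108905, -0.05415651]), np.float64(0.04622447228419427)) (array([ 0.61122965, -0.28600606,  0.19471242]), np.float64(0.4867552169878504))
[  72   75  138   64 7164] [ 0.62607862 -0.27829421  0.02      ]
```

```bash
python3 - <<'E'
from mv import *
p=(.6297,-.2812)
plan([[(*p,.17,-.054)],[(*p,.0275,-.054)],[(*p,.16,-.054)],[(.5817,-.016,.16,-.024)]])
E
```

```text
dx -40.77 dy 11.55 dz 2.14 w 0.001 -0.005 0.040 | 
dx 0.00 dy 0.00 dz 14.25 w 0.000 0.000 0.000 | 
dx 0.00 dy 0.00 dz -13.25 w 0.000 0.000 0.000 | 
dx 26.22 dy -6.22 dz 0.00 w 0.000 0.000 -0.030 |
```

{"api": "drive_tool", "payload": {"rows": [{"gripper": 100,"dx": -40.8,"dy": 11.55,"dz": 2,"wx": 0,"wy": 0,"wz": 0.04},{"gripper": 100,"dx": -40.8,"dy": 11.55,"dz": 2,"wx": 0,"wy": 0,"wz": 0.04},{"gripper": 100,"dx": -40.8,"dy": 11.55,"dz": 2,"wx": 0,"wy": 0,"wz": 0.04},{"gripper": 100,"dx": -40.8,"dy": 11.55,"dz": 2,"wx": 0,"wy": 0,"wz": 0.04},{"gripper": 100,"dx": -40.8,"dy": 11.55,"dz": 2,"wx": 0,"wy": 0,"wz": 0.04},{"gripper": 100,"dx": -40.8,"dy": 11.55,"dz": 2,"wx": 0,"wy": 0,"wz": 0.04},{"gripper": 100,"dx": -40.8,"dy": 11.55,"dz": 2,"wx": 0,"wy": 0,"wz": 0.04},{"gripper": 100,"dx": -40.8,"dy": 11.55,"dz": 5,"wx": 0,"wy": 0,"wz": 0.04}]}}

```text
time: 21.4
eef_pos: [0.6272, -0.2985, 0.1442]
orientation: [0.004, 0.732, 0.682, -0.0]
ft_force: [0.1, 0.7, -0.7]
width: 0.0523
grip_force: 0.0
```

{"api": "drive_tool", "payload": {"rows": [{"gripper": 100,"dx": 0,"dy": 0,"dz": 3,"wx": 0,"wy": 0,"wz": 0},{"gripper": 100,"dx": 0,"dy": 0,"dz": 6,"wx": 0,"wy": 0,"wz": 0},{"gripper": 100,"dx": 0,"dy": 0,"dz": 6,"wx": 0,"wy": 0,"wz": 0},{"gripper": 100,"dx": 0,"dy": 0,"dz": 6,"wx": 0,"wy": 0,"wz": 0},{"gripper": 100,"dx": 0,"dy": 0,"dz": 6,"wx": 0,"wy": 0,"wz": 0},{"gripper": 100,"dx": 0,"dy": 0,"dz": 6,"wx": 0,"wy": 0,"wz": 0},{"gripper": 100,"dx": 0,"dy": 0,"dz": 6,"wx": 0,"wy": 0,"wz": 0},{"gripper": 100,"dx": 0,"dy": 0,"dz": 6,"wx": 0,"wy": 0,"wz": 0}]}}

```text
time: 22.4
eef_pos: [0.6272, -0.2907, 0.0813]
orientation: [0.0, 0.729, 0.684, 0.0]
ft_force: [0.3, -0.2, -1.0]
width: 0.0518
grip_force: 0.0
```

```bash
python3 - <<'E'
from mv import *
p=(.6297,-.2812)
plan([[(*p,.0275,-.054)]])
s=snap('side','s5');c=w2px(s,[.63,-.28,.02]).astype(int);print(c)
cv2.imwrite('pics/s5c.png',cv2.resize(s['color'][c[1]-45:c[1]+30,c[0]-50:c[0]+50],None,fx=6,fy=6,interpolation=2))
E
```

```text
dx 0.97 dy 0.18 dz 5.38 w 0.000 -0.000 -0.010 | 
[350 294]
```

View pics/s5c.png

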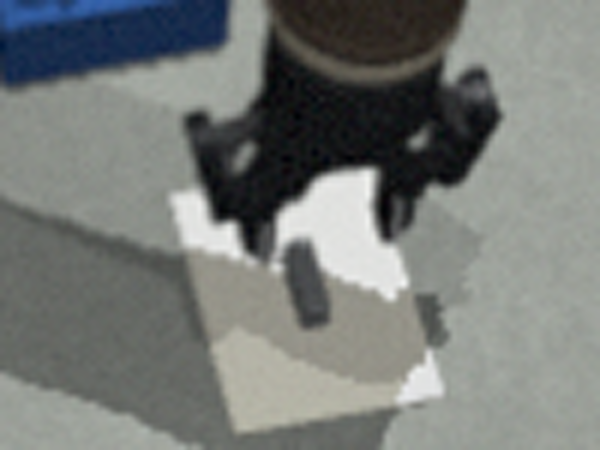

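The gripper straddles the rib (305,285) but is about 1 cm short in y, so I correct, descend and grip.

{"api": "drive_tool", "payload": {"rows": [{"gripper": 100,"dx": 0.97,"dy": 0.18,"dz": 0,"wx": 0,"wy": 0,"wz": -0.01},{"gripper": 100,"dx": 0.97,"dy": 0.18,"dz": 3,"wx": 0,"wy": 0,"wz": -0.01},{"gripper": 100,"dx": 0.97,"dy": 0.18,"dz": 5.3,"wx": 0,"wy": 0,"wz": -0.01},{"gripper": 100,"dx": 0.97,"dy": 0.18,"dz": 5.3,"wx": 0,"wy": 0,"wz": -0.01},{"gripper": 255,"dx": 0.97,"dy": 0.18,"dz": 5.3,"wx": 0,"wy": 0,"wz": -0.01},{"gripper": 255,"dx": 0.97,"dy": 0.18,"dz": 5.3,"wx": 0,"wy": 0,"wz": -0.01},{"gripper": 255,"dx": 0.97,"dy": 0.18,"dz": 5.3,"wx": 0,"wy": 0,"wz": -0.01},{"gripper": 255,"dx": 0.97,"dy": 0.18,"dz": 5.3,"wx": 0,"wy": 0,"wz": -0.01}], "force": 60}}

```text
time: 23.45
eef_pos: [0.6302, -0.2817, 0.0294]
orientation: [0.001, 0.726, 0.688, 0.0]
ft_force: [0.1, 0.9, 6.0]
width: 0.0119
grip_force: 60.4
```

{"api": "drive_tool", "payload": {"rows": [{"gripper": 255,"dx": 0,"dy": 0,"dz": 0,"wx": 0,"wy": 0,"wz": 0},{"gripper": 255,"dx": 0,"dy": 0,"dz": 0,"wx": 0,"wy": 0,"wz": 0},{"gripper": 255,"dx": 0,"dy": 0,"dz": -4,"wx": 0,"wy": 0,"wz": 0},{"gripper": 255,"dx": 0,"dy": 0,"dz": -8,"wx": 0,"wy": 0,"wz": 0},{"gripper": 255,"dx": 0,"dy": 0,"dz": -12,"wx": 0,"wy": 0,"wz": 0},{"gripper": 255,"dx": 0,"dy": 0,"dz": -12,"wx": 0,"wy": 0,"wz": 0},{"gripper": 255,"dx": 0,"dy": 0,"dz": -12,"wx": 0,"wy": 0,"wz": 0},{"gripper": 255,"dx": 0,"dy": 0,"dz": -12,"wx": 0,"wy": 0,"wz": 0}]}}

```text
time: 24.45
eef_pos: [0.6288, -0.2806, 0.1463]
orientation: [-0.001, 0.726, 0.688, -0.001]
ft_force: [-0.5, -0.2, -1.2]
width: 0.0121
grip_force: 59.6
```

```bash
python3 - <<'E'
from mv import *
plan([[(.5817,-.016,.14,-.024)]])
E
```

```text
dx 26.17 dy -6.13 dz 0.67 w -0.003 -0.001 -0.030 |
```

{"api": "drive_tool", "payload": {"rows": [{"gripper": 255,"dx": 6,"dy": -1.5,"dz": 0,"wx": 0,"wy": 0,"wz": -0.03},{"gripper": 255,"dx": 12,"dy": -3,"dz": 0,"wx": 0,"wy": 0,"wz": -0.03},{"gripper": 255,"dx": 18,"dy": -4.5,"dz": 0,"wx": 0,"wy": 0,"wz": -0.03},{"gripper": 255,"dx": 22.5,"dy": -5.5,"dz": 0,"wx": 0,"wy": 0,"wz": -0.03},{"gripper": 255,"dx": 25.2,"dy": -6,"dz": 0,"wx": 0,"wy": 0,"wz": -0.03},{"gripper": 255,"dx": 26.2,"dy": -6.1,"dz": 0,"wx": 0,"wy": 0,"wz": -0.03},{"gripper": 255,"dx": 26.2,"dy": -6.1,"dz": 0.5,"wx": 0,"wy": 0,"wz": -0.03},{"gripper": 255,"dx": 26.2,"dy": -6.1,"dz": 1,"wx": 0,"wy": 0,"wz": -0.03}]}}

```text
time: 25.45
eef_pos: [0.5828, -0.0182, 0.1375]
orientation: [0.0, 0.716, 0.698, -0.0]
ft_force: [-0.7, 0.0, -2.1]
width: 0.0118
grip_force: 59.6
```

{"api": "drive_tool", "payload": {"rows": [{"gripper": 255,"dx": 0,"dy": 0,"dz": 1,"wx": 0,"wy": 0,"wz": 0},{"gripper": 255,"dx": 0,"dy": 0,"dz": 2,"wx": 0,"wy": 0,"wz": 0},{"gripper": 255,"dx": 0,"dy": 0,"dz": 3,"wx": 0,"wy": 0,"wz": 0},{"gripper": 255,"dx": 0,"dy": 0,"dz": 4,"wx": 0,"wy": 0,"wz": 0},{"gripper": 255,"dx": 0,"dy": 0,"dz": 4,"wx": 0,"wy": 0,"wz": 0},{"gripper": 255,"dx": 0,"dy": 0,"dz": 4,"wx": 0,"wy": 0,"wz": 0},{"gripper": 255,"dx": 0,"dy": 0,"dz": 4,"wx": 0,"wy": 0,"wz": 0},{"gripper": 255,"dx": 0,"dy": 0,"dz": 4,"wx": 0,"wy": 0,"wz": 0}]}}

```text
time: 26.45
eef_pos: [0.583, -0.0162, 0.0984]
orientation: [0.0, 0.715, 0.699, 0.0]
ft_force: [0.5, 0.3, -0.4]
width: 0.012
grip_force: 59.5
```

```bash
python3 - <<'E'
from mv import *
from fit import fit
plan([[(.5817,-.016,.0734,-.024)]])
p=arm.sense()['eef_pos']
s=snap('side','s6');t=snap('top','t6')
z=p[2]-.0294;print(p,z)
o=np.array([255,165]);k=6
im=cv2.resize(s['color'][165:265,255:360],None,fx=k,fy=k,interpolation=2)
def dr(x,y,zz,A,B,col,a=-.024):
    c,sn=np.cos(a),np.sin(a)
    q=np.array([(w2px(s,[x+c*i*A/2-sn*j*B/2,y+sn*i*A/2+c*j*B/2,zz])-o+.5)*k-.5 for i,j in((1,1),(1,-1),(-1,-1),(-1,1))]).round().astype(int);cv2.polylines(im,[q],True,col,1)
dr(.5823,-.0164,.05,.104,.134,(0,255,0));dr(p[0],p[1],z+.005,.1,.13,(0,0,255))
cv2.imwrite('pics/s6c.png',im)
E
```

```text
dx 0.02 dy -0.13 dz 2.50 w 0.001 -0.000 0.000 | 
[ 0.58300722 -0.01619001  0.098399  ] 0.06899900243420795
```

View pics/s6c.png

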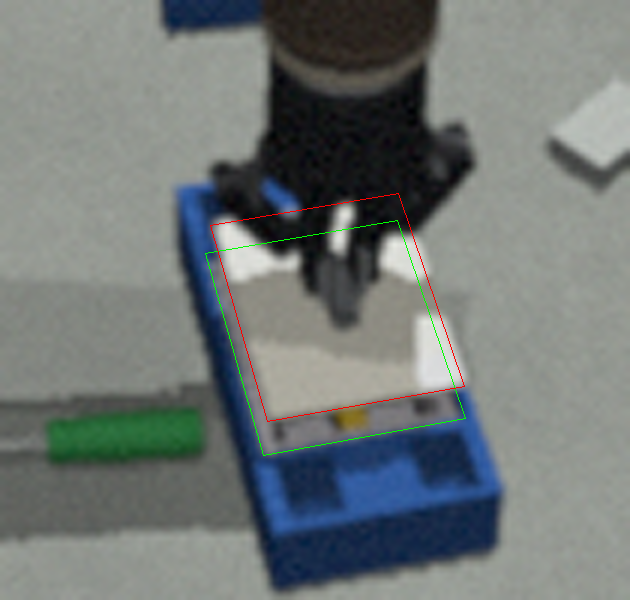

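The held plate matches its predicted outline (bottom edge at (268,420)-(463,387)) and lines up with the recess, so I lower it.

{"api": "drive_tool", "payload": {"rows": [{"gripper": 255,"dx": 0,"dy": -0.1,"dz": 0.5,"wx": 0,"wy": 0,"wz": 0},{"gripper": 255,"dx": 0,"dy": -0.1,"dz": 1,"wx": 0,"wy": 0,"wz": 0},{"gripper": 255,"dx": 0,"dy": -0.1,"dz": 1.5,"wx": 0,"wy": 0,"wz": 0},{"gripper": 255,"dx": 0,"dy": -0.1,"dz": 1.9,"wx": 0,"wy": 0,"wz": 0},{"gripper": 255,"dx": 0,"dy": -0.1,"dz": 2.2,"wx": 0,"wy": 0,"wz": 0},{"gripper": 255,"dx": 0,"dy": -0.1,"dz": 2.4,"wx": 0,"wy": 0,"wz": 0},{"gripper": 255,"dx": 0,"dy": -0.1,"dz": 2.5,"wx": 0,"wy": 0,"wz": 0},{"gripper": 255,"dx": 0,"dy": -0.1,"dz": 2.5,"wx": 0,"wy": 0,"wz": 0}]}}

```text
time: 27.55
eef_pos: [0.5818, -0.0163, 0.0733]
orientation: [-0.0, 0.716, 0.699, 0.0]
ft_force: [-1.7, 0.0, 1.8]
width: 0.0117
grip_force: 60.0
```

{"api": "drive_tool", "payload": {"rows": [{"gripper": 255,"dx": 0,"dy": 0,"dz": 0.3,"wx": 0,"wy": 0,"wz": 0},{"gripper": 255,"dx": 0,"dy": 0,"dz": 0.5,"wx": 0,"wy": 0,"wz": 0},{"gripper": 255,"dx": 0,"dy": 0,"dz": 0.5,"wx": 0,"wy": 0,"wz": 0},{"gripper": 255,"dx": 0,"dy": 0,"dz": 0.5,"wx": 0,"wy": 0,"wz": 0},{"gripper": 255,"dx": 0,"dy": 0,"dz": 0.5,"wx": 0,"wy": 0,"wz": 0},{"gripper": 255,"dx": 0,"dy": 0,"dz": 0.5,"wx": 0,"wy": 0,"wz": 0},{"gripper": 255,"dx": 0,"dy": 0,"dz": 0.5,"wx": 0,"wy": 0,"wz": 0},{"gripper": 255,"dx": 0,"dy": 0,"dz": 0.5,"wx": 0,"wy": 0,"wz": 0}]}}

```text
time: 28.55
eef_pos: [0.5819, -0.0163, 0.0731]
orientation: [-0.001, 0.716, 0.698, 0.002]
ft_force: [-19.1, 1.3, 51.7]
width: 0.0117
grip_force: 66.0
```

{"api": "drive_tool", "payload": {"rows": [{"gripper": 255,"dx": 0,"dy": 0,"dz": -0.5,"wx": 0,"wy": 0,"wz": 0},{"gripper": 150,"dx": 0,"dy": 0,"dz": -0.5,"wx": 0,"wy": 0,"wz": 0},{"gripper": 150,"dx": 0,"dy": 0,"dz": -0.5,"wx": 0,"wy": 0,"wz": 0},{"gripper": 150,"dx": 0,"dy": 0,"dz": -0.5,"wx": 0,"wy": 0,"wz": 0},{"gripper": 150,"dx": 0,"dy": 0,"dz": -4,"wx": 0,"wy": 0,"wz": 0},{"gripper": 150,"dx": 0,"dy": 0,"dz": -8,"wx": 0,"wy": 0,"wz": 0},{"gripper": 150,"dx": 0,"dy": 0,"dz": -10,"wx": 0,"wy": 0,"wz": 0},{"gripper": 150,"dx": 0,"dy": 0,"dz": -10,"wx": 0,"wy": 0,"wz": 0}]}}

```text
time: 29.55
eef_pos: [0.5827, -0.0163, 0.1692]
orientation: [0.001, 0.716, 0.699, 0.001]
ft_force: [1.0, -0.4, -0.5]
width: 0.0351
grip_force: 0.0
```

```bash
python3 - <<'E'
from fit import *
from mv import plan
t=snap('top','t7')
C=[(.4994,.372,-.122),(.4006,.3484,-.1765),(.3726,.2145,.1019),(.3801,-.3441,-.2544)]
for d in('top0','t7'):
  for p in C: print(d,fit(load(d),'clip',list(p),pad=8))
# rib yaw/centre from orange: minAreaRect of head mask at z .026
plan([[(.374,.2145,.17,.1)],[(.374,.2145,.048,.1)]])
E
```

```text
top0 (array([ 0.49950074,  0.37233499, -0.12399081]), np.float64(0.07372366195895608))
top0 (array([ 0.40060603,  0.34840419, -0.17633966]), np.float64(0.05567470565063247))
top0 (array([0.37273837, 0.21461251, 0.10750582]), np.float64(0.046419213973799126))
top0 (array([ 0.38001044, -0.34423623, -0.25899867]), np.float64(0.038555392874572963))
t7 (array([ 0.49951599,  0.37243004, -0.11470084]), np.float64(0.0766023732074953))
t7 (array([ 0.4006203 ,  0.34831121, -0.17662048]), np.float64(0.056660823838737946))
t7 (array([0.37263257, 0.21439629, 0.10182923]), np.float64(0.047546213346152166))
t7 (array([ 0.38001924, -0.34448583, -0.25828375]), np.float64(0.03956658821439673))
dx 22.56 dy -21.34 dz -0.21 w 0.001 -0.000 -0.124 | 
dx 0.00 dy 0.00 dz 12.20 w 0.000 0.000 0.000 |
```

{"api": "drive_tool", "payload": {"rows": [{"gripper": 100,"dx": 6,"dy": -5,"dz": -0.2,"wx": 0,"wy": 0,"wz": -0.05},{"gripper": 100,"dx": 11,"dy": -10,"dz": -0.2,"wx": 0,"wy": 0,"wz": -0.1},{"gripper": 100,"dx": 16,"dy": -15,"dz": -0.2,"wx": 0,"wy": 0,"wz": -0.124},{"gripper": 100,"dx": 20,"dy": -19,"dz": 1,"wx": 0,"wy": 0,"wz": -0.124},{"gripper": 100,"dx": 22.5,"dy": -21.3,"dz": 3,"wx": 0,"wy": 0,"wz": -0.124},{"gripper": 100,"dx": 22.5,"dy": -21.3,"dz": 5,"wx": 0,"wy": 0,"wz": -0.124},{"gripper": 100,"dx": 22.5,"dy": -21.3,"dz": 6.5,"wx": 0,"wy": 0,"wz": -0.124},{"gripper": 100,"dx": 22.5,"dy": -21.3,"dz": 6.5,"wx": 0,"wy": 0,"wz": -0.124}]}}

```text
time: 30.6
eef_pos: [0.3729, 0.2129, 0.1013]
orientation: [-0.0, 0.671, 0.742, -0.002]
ft_force: [-0.1, -0.3, -1.0]
width: 0.052
grip_force: 0.0
```

```bash
python3 - <<'E'
from mv import *
plan([[(.374,.2145,.048,.1)]])
E
```

```text
dx 0.16 dy 0.14 dz 5.33 w -0.003 0.003 0.000 |
```

{"api": "drive_tool", "payload": {"rows": [{"gripper": 100,"dx": 0.1,"dy": 0.05,"dz": 2,"wx": 0,"wy": 0,"wz": 0},{"gripper": 100,"dx": 0.1,"dy": 0.05,"dz": 4,"wx": 0,"wy": 0,"wz": 0},{"gripper": 100,"dx": 0.1,"dy": 0.05,"dz": 5.1,"wx": 0,"wy": 0,"wz": 0},{"gripper": 100,"dx": 0.1,"dy": 0.05,"dz": 5.1,"wx": 0,"wy": 0,"wz": 0},{"gripper": 255,"dx": 0.1,"dy": 0.05,"dz": 5.1,"wx": 0,"wy": 0,"wz": 0},{"gripper": 255,"dx": 0.1,"dy": 0.05,"dz": 5.1,"wx": 0,"wy": 0,"wz": 0},{"gripper": 255,"dx": 0.1,"dy": 0.05,"dz": 5.1,"wx": 0,"wy": 0,"wz": 0},{"gripper": 255,"dx": 0.1,"dy": 0.05,"dz": 5.1,"wx": 0,"wy": 0,"wz": 0}], "force": 80}}

```text
time: 31.6
eef_pos: [0.375, 0.2152, 0.0527]
orientation: [-0.0, 0.671, 0.742, 0.001]
ft_force: [-1.4, -0.2, 5.6]
width: 0.0092
grip_force: 79.1
```

{"api": "drive_tool", "payload": {"rows": [{"gripper": 255,"dx": 0,"dy": 0,"dz": 0,"wx": 0,"wy": 0,"wz": 0},{"gripper": 255,"dx": 0,"dy": 0,"dz": 0,"wx": 0,"wy": 0,"wz": 0},{"gripper": 255,"dx": 0,"dy": 0,"dz": -4,"wx": 0,"wy": 0,"wz": 0},{"gripper": 255,"dx": 0,"dy": 0,"dz": -8,"wx": 0,"wy": 0,"wz": 0},{"gripper": 255,"dx": 0,"dy": 0,"dz": -11,"wx": 0,"wy": 0,"wz": 0},{"gripper": 255,"dx": 0,"dy": 0,"dz": -11,"wx": 0,"wy": 0,"wz": 0},{"gripper": 255,"dx": 0,"dy": 0,"dz": -11,"wx": 0,"wy": 0,"wz": 0},{"gripper": 255,"dx": 0,"dy": 0,"dz": -11,"wx": 0,"wy": 0,"wz": 0}]}}

```text
time: 32.6
eef_pos: [0.3741, 0.2144, 0.1611]
orientation: [-0.0, 0.671, 0.742, -0.001]
ft_force: [0.4, 0.4, -0.5]
width: 0.009
grip_force: 78.5
```

```bash
python3 - <<'E'
from mv import *
plan([[(.5499,.0758,.15,-.024)]])
E
```

```text
dx -15.55 dy 16.11 dz 1.10 w -0.001 0.001 0.124 |
```

{"api": "drive_tool", "payload": {"rows": [{"gripper": 255,"dx": -4,"dy": 4,"dz": 0,"wx": 0,"wy": 0,"wz": 0.05},{"gripper": 255,"dx": -8,"dy": 8,"dz": 0,"wx": 0,"wy": 0,"wz": 0.1},{"gripper": 255,"dx": -12,"dy": 12,"dz": 0,"wx": 0,"wy": 0,"wz": 0.124},{"gripper": 255,"dx": -14.5,"dy": 15,"dz": 0,"wx": 0,"wy": 0,"wz": 0.124},{"gripper": 255,"dx": -15.5,"dy": 16.1,"dz": 0.5,"wx": 0,"wy": 0,"wz": 0.124},{"gripper": 255,"dx": -15.5,"dy": 16.1,"dz": 2,"wx": 0,"wy": 0,"wz": 0.124},{"gripper": 255,"dx": -15.5,"dy": 16.1,"dz": 3.5,"wx": 0,"wy": 0,"wz": 0.124},{"gripper": 255,"dx": -15.5,"dy": 16.1,"dz": 4.5,"wx": 0,"wy": 0,"wz": 0.124}]}}

```text
time: 33.6
eef_pos: [0.5487, 0.0779, 0.1154]
orientation: [-0.001, 0.715, 0.699, -0.001]
ft_force: [-0.5, -0.4, -0.4]
width: 0.0091
grip_force: 78.5
```

{"api": "drive_tool", "payload": {"rows": [{"gripper": 255,"dx": 0,"dy": 0,"dz": 0,"wx": 0,"wy": 0,"wz": 0},{"gripper": 255,"dx": 0,"dy": 0,"dz": 0,"wx": 0,"wy": 0,"wz": 0},{"gripper": 255,"dx": 0,"dy": 0,"dz": 0,"wx": 0,"wy": 0,"wz": 0},{"gripper": 255,"dx": 0,"dy": 0,"dz": 0,"wx": 0,"wy": 0,"wz": 0},{"gripper": 255,"dx": 0,"dy": 0,"dz": 0,"wx": 0,"wy": 0,"wz": 0},{"gripper": 255,"dx": 0,"dy": 0,"dz": 0,"wx": 0,"wy": 0,"wz": 0},{"gripper": 255,"dx": 0,"dy": 0,"dz": 0,"wx": 0,"wy": 0,"wz": 0},{"gripper": 255,"dx": 0,"dy": 0,"dz": 0,"wx": 0,"wy": 0,"wz": 0}]}}

```text
time: 34.6
eef_pos: [0.5503, 0.0767, 0.1171]
orientation: [-0.0, 0.716, 0.699, -0.0]
ft_force: [0.5, -0.1, -0.9]
width: 0.0093
grip_force: 78.5
```

```bash
cat > ov.py <<'E'
from mv import *
import sys
x0,y0,sx,sy,f=float(sys.argv[1]),float(sys.argv[2]),float(sys.argv[3]),float(sys.argv[4]),sys.argv[5]
plan([[(sx,sy,.0827,-.024)]])
p=arm.sense()['eef_pos'];s=snap('side',f);k=7
o=w2px(s,[sx,sy,.06]).astype(int)-(45,50)
im=cv2.resize(s['color'][o[1]:o[1]+80,o[0]:o[0]+90],None,fx=k,fy=k,interpolation=2)
def dr(x,y,zz,A,B,col,a=-.024):
    c,sn=np.cos(a),np.sin(a)
    q=np.array([(w2px(s,[x+c*i*A/2-sn*j*B/2,y+sn*i*A/2+c*j*B/2,zz])-o+.5)*k-.5 for i,j in((1,1),(1,-1),(-1,-1),(-1,1))]).round().astype(int);cv2.polylines(im,[q],True,col,1)
dr(sx+.0005,sy-.0004,.05,.028,.036,(0,255,0));b=p[2]-.0527
dr(p[0],p[1],b+.026,.036,.062,(0,0,255));dr(p[0],p[1],b+.020,.036,.062,(0,0,255))
cv2.imwrite(f'pics/{f}c.png',im);print(p,b)
E
python3 ov.py 0 0 .5499 .0758 s8
```

```text
dx -0.09 dy -0.04 dz 3.44 w -0.000 -0.000 -0.000 | 
[0.55034922 0.07666388 0.11705836] 0.0643583593977961
```

View pics/s8c.png

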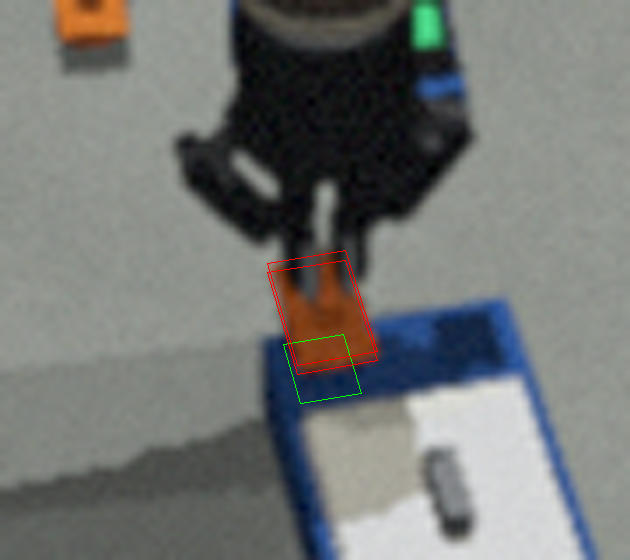

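The clip at (325,320) matches its prediction above the socket, and the plate is seated. I insert it.

{"api": "drive_tool", "payload": {"rows": [{"gripper": 255,"dx": -0.12,"dy": 0,"dz": 0.6,"wx": 0,"wy": 0,"wz": 0},{"gripper": 255,"dx": -0.12,"dy": 0,"dz": 1.0,"wx": 0,"wy": 0,"wz": 0},{"gripper": 255,"dx": -0.12,"dy": 0,"dz": 1.3,"wx": 0,"wy": 0,"wz": 0},{"gripper": 255,"dx": -0.12,"dy": 0,"dz": 1.6,"wx": 0,"wy": 0,"wz": 0},{"gripper": 255,"dx": -0.12,"dy": 0,"dz": 1.9,"wx": 0,"wy": 0,"wz": 0},{"gripper": 255,"dx": -0.12,"dy": 0,"dz": 1.9,"wx": 0,"wy": 0,"wz": 0},{"gripper": 255,"dx": -0.12,"dy": 0,"dz": 1.9,"wx": 0,"wy": 0,"wz": 0},{"gripper": 255,"dx": -0.12,"dy": 0,"dz": 1.9,"wx": 0,"wy": 0,"wz": 0}]}}

```text
time: 35.65
eef_pos: [0.5504, 0.0755, 0.0982]
orientation: [0.0, 0.716, 0.699, 0.0]
ft_force: [0.7, -0.2, -1.5]
width: 0.0092
grip_force: 78.5
```

{"api": "drive_tool", "payload": {"rows": [{"gripper": 255,"dx": 0,"dy": 0,"dz": 0.3,"wx": 0,"wy": 0,"wz": 0},{"gripper": 255,"dx": 0,"dy": 0,"dz": 0.6,"wx": 0,"wy": 0,"wz": 0},{"gripper": 255,"dx": 0,"dy": 0,"dz": 0.9,"wx": 0,"wy": 0,"wz": 0},{"gripper": 255,"dx": 0,"dy": 0,"dz": 1.2,"wx": 0,"wy": 0,"wz": 0},{"gripper": 255,"dx": 0,"dy": 0,"dz": 1.4,"wx": 0,"wy": 0,"wz": 0},{"gripper": 255,"dx": 0,"dy": 0,"dz": 1.5,"wx": 0,"wy": 0,"wz": 0},{"gripper": 255,"dx": 0,"dy": 0,"dz": 1.5,"wx": 0,"wy": 0,"wz": 0},{"gripper": 255,"dx": 0,"dy": 0,"dz": 1.5,"wx": 0,"wy": 0,"wz": 0}]}}

```text
time: 36.65
eef_pos: [0.5506, 0.0754, 0.0831]
orientation: [0.0, 0.716, 0.699, 0.0]
ft_force: [1.3, 0.7, -0.1]
width: 0.0092
grip_force: 78.9
```

{"api": "drive_tool", "payload": {"rows": [{"gripper": 255,"dx": 0,"dy": 0,"dz": 0.1,"wx": 0,"wy": 0,"wz": 0},{"gripper": 255,"dx": 0,"dy": 0,"dz": 0.2,"wx": 0,"wy": 0,"wz": 0},{"gripper": 255,"dx": 0,"dy": 0,"dz": 0.25,"wx": 0,"wy": 0,"wz": 0},{"gripper": 255,"dx": 0,"dy": 0,"dz": 0.25,"wx": 0,"wy": 0,"wz": 0},{"gripper": 255,"dx": 0,"dy": 0,"dz": 0.25,"wx": 0,"wy": 0,"wz": 0},{"gripper": 255,"dx": 0,"dy": 0,"dz": 0.25,"wx": 0,"wy": 0,"wz": 0},{"gripper": 255,"dx": 0,"dy": 0,"dz": 0.25,"wx": 0,"wy": 0,"wz": 0},{"gripper": 255,"dx": 0,"dy": 0,"dz": 0.25,"wx": 0,"wy": 0,"wz": 0}]}}

```text
time: 37.65
eef_pos: [0.5504, 0.0754, 0.0826]
orientation: [-0.0, 0.716, 0.698, 0.001]
ft_force: [-7.4, -0.3, 25.0]
width: 0.0091
grip_force: 82.0
```

{"api": "drive_tool", "payload": {"rows": [{"gripper": 255,"dx": 0,"dy": 0,"dz": -0.25,"wx": 0,"wy": 0,"wz": 0},{"gripper": 150,"dx": 0,"dy": 0,"dz": -0.25,"wx": 0,"wy": 0,"wz": 0},{"gripper": 150,"dx": 0,"dy": 0,"dz": -0.25,"wx": 0,"wy": 0,"wz": 0},{"gripper": 150,"dx": 0,"dy": 0,"dz": -0.25,"wx": 0,"wy": 0,"wz": 0},{"gripper": 150,"dx": 0,"dy": 0,"dz": -3,"wx": 0,"wy": 0,"wz": 0},{"gripper": 150,"dx": 0,"dy": 0,"dz": -7,"wx": 0,"wy": 0,"wz": 0},{"gripper": 150,"dx": 0,"dy": 0,"dz": -9,"wx": 0,"wy": 0,"wz": 0},{"gripper": 150,"dx": 0,"dy": 0,"dz": -9,"wx": 0,"wy": 0,"wz": 0}]}}

```text
time: 38.65
eef_pos: [0.5512, 0.0756, 0.1718]
orientation: [0.001, 0.715, 0.699, 0.001]
ft_force: [-0.5, -0.3, 0.1]
width: 0.0353
grip_force: 0.0
```

```bash
python3 - <<'E'
from mv import *
plan([[(.402,.3484,.17,-.172),(.402,.3484,.10,-.172)]])
E
```

```text
dx 26.91 dy -15.56 dz 0.17 w 0.003 -0.001 0.148 | dx 26.90 dy -15.58 dz 7.17 w 0.003 -0.001 0.148 |
```

{"api": "drive_tool", "payload": {"rows": [{"gripper": 120,"dx": 6,"dy": -3.5,"dz": 0,"wx": 0,"wy": 0,"wz": 0.05},{"gripper": 120,"dx": 12,"dy": -7,"dz": 0,"wx": 0,"wy": 0,"wz": 0.1},{"gripper": 120,"dx": 18,"dy": -10.5,"dz": 0,"wx": 0,"wy": 0,"wz": 0.148},{"gripper": 120,"dx": 23,"dy": -13.5,"dz": 0,"wx": 0,"wy": 0,"wz": 0.148},{"gripper": 120,"dx": 26.5,"dy": -15.5,"dz": 2,"wx": 0,"wy": 0,"wz": 0.148},{"gripper": 120,"dx": 26.9,"dy": -15.55,"dz": 4,"wx": 0,"wy": 0,"wz": 0.148},{"gripper": 120,"dx": 26.9,"dy": -15.55,"dz": 6.5,"wx": 0,"wy": 0,"wz": 0.148},{"gripper": 120,"dx": 26.9,"dy": -15.55,"dz": 7,"wx": 0,"wy": 0,"wz": 0.148}]}}

```text
time: 39.65
eef_pos: [0.3999, 0.347, 0.0982]
orientation: [0.0, 0.765, 0.644, -0.002]
ft_force: [-0.7, -0.8, -0.2]
width: 0.0453
grip_force: 0.0
```

```bash
python3 - <<'E'
from mv import *
plan([[(.402,.3484,.05,-.172)]])
E
```

```text
dx 0.19 dy 0.19 dz 4.82 w -0.002 0.004 0.000 |
```

{"api": "drive_tool", "payload": {"rows": [{"gripper": 120,"dx": 0.1,"dy": 0.1,"dz": 2,"wx": 0,"wy": 0,"wz": 0},{"gripper": 120,"dx": 0.1,"dy": 0.1,"dz": 4,"wx": 0,"wy": 0,"wz": 0},{"gripper": 120,"dx": 0.1,"dy": 0.1,"dz": 4.7,"wx": 0,"wy": 0,"wz": 0},{"gripper": 120,"dx": 0.1,"dy": 0.1,"dz": 4.7,"wx": 0,"wy": 0,"wz": 0},{"gripper": 255,"dx": 0.1,"dy": 0.1,"dz": 4.7,"wx": 0,"wy": 0,"wz": 0},{"gripper": 255,"dx": 0.1,"dy": 0.1,"dz": 4.7,"wx": 0,"wy": 0,"wz": 0},{"gripper": 255,"dx": 0.1,"dy": 0.1,"dz": 4.7,"wx": 0,"wy": 0,"wz": 0},{"gripper": 255,"dx": 0.1,"dy": 0.1,"dz": 4.7,"wx": 0,"wy": 0,"wz": 0}]}}

```text
time: 40.65
eef_pos: [0.4028, 0.3494, 0.0545]
orientation: [-0.0, 0.765, 0.644, 0.001]
ft_force: [-1.7, -0.8, 6.0]
width: 0.009
grip_force: 78.5
```

{"api": "drive_tool", "payload": {"rows": [{"gripper": 255,"dx": 0,"dy": 0,"dz": 0,"wx": 0,"wy": 0,"wz": 0},{"gripper": 255,"dx": 0,"dy": 0,"dz": 0,"wx": 0,"wy": 0,"wz": 0},{"gripper": 255,"dx": 0,"dy": 0,"dz": -4,"wx": 0,"wy": 0,"wz": 0},{"gripper": 255,"dx": 0,"dy": 0,"dz": -8,"wx": 0,"wy": 0,"wz": 0},{"gripper": 255,"dx": 0,"dy": 0,"dz": -11,"wx": 0,"wy": 0,"wz": 0},{"gripper": 255,"dx": 0,"dy": 0,"dz": -11,"wx": 0,"wy": 0,"wz": 0},{"gripper": 255,"dx": 0,"dy": 0,"dz": -11,"wx": 0,"wy": 0,"wz": 0},{"gripper": 255,"dx": 0,"dy": 0,"dz": -11,"wx": 0,"wy": 0,"wz": 0}]}}

```text
time: 41.65
eef_pos: [0.4019, 0.3485, 0.1624]
orientation: [0.0, 0.765, 0.644, -0.001]
ft_force: [-0.2, -1.2, -0.4]
width: 0.0085
grip_force: 78.7
```

```bash
python3 - <<'E'
from mv import *
plan([[(.6179,.0742,.16,-.024),(.6179,.0742,.115,-.024)]])
E
```

```text
dx -23.33 dy 25.98 dz 0.26 w -0.001 0.002 -0.148 | dx -23.32 dy 25.98 dz 4.76 w -0.001 0.002 -0.148 |
```

{"api": "drive_tool", "payload": {"rows": [{"gripper": 255,"dx": -4,"dy": 4.5,"dz": 0,"wx": 0,"wy": 0,"wz": -0.05},{"gripper": 255,"dx": -8,"dy": 9,"dz": 0,"wx": 0,"wy": 0,"wz": -0.1},{"gripper": 255,"dx": -12,"dy": 13.5,"dz": 0,"wx": 0,"wy": 0,"wz": -0.148},{"gripper": 255,"dx": -16,"dy": 18,"dz": 0,"wx": 0,"wy": 0,"wz": -0.148},{"gripper": 255,"dx": -20,"dy": 22.5,"dz": 0,"wx": 0,"wy": 0,"wz": -0.148},{"gripper": 255,"dx": -22.5,"dy": 25.5,"dz": 0,"wx": 0,"wy": 0,"wz": -0.148},{"gripper": 255,"dx": -23.3,"dy": 25.9,"dz": 1.5,"wx": 0,"wy": 0,"wz": -0.148},{"gripper": 255,"dx": -23.3,"dy": 25.9,"dz": 3,"wx": 0,"wy": 0,"wz": -0.148}]}}

```text
time: 42.65
eef_pos: [0.6169, 0.0746, 0.1316]
orientation: [-0.001, 0.716, 0.698, -0.001]
ft_force: [-1.0, 0.0, -1.1]
width: 0.0088
grip_force: 78.7
```

{"api": "drive_tool", "payload": {"rows": [{"gripper": 255,"dx": 0,"dy": 0,"dz": 0.5,"wx": 0,"wy": 0,"wz": 0},{"gripper": 255,"dx": 0,"dy": 0,"dz": 1,"wx": 0,"wy": 0,"wz": 0},{"gripper": 255,"dx": 0,"dy": 0,"dz": 1,"wx": 0,"wy": 0,"wz": 0},{"gripper": 255,"dx": 0,"dy": 0,"dz": 1,"wx": 0,"wy": 0,"wz": 0},{"gripper": 255,"dx": 0,"dy": 0,"dz": 1,"wx": 0,"wy": 0,"wz": 0},{"gripper": 255,"dx": 0,"dy": 0,"dz": 1,"wx": 0,"wy": 0,"wz": 0},{"gripper": 255,"dx": 0,"dy": 0,"dz": 1,"wx": 0,"wy": 0,"wz": 0},{"gripper": 255,"dx": 0,"dy": 0,"dz": 1,"wx": 0,"wy": 0,"wz": 0}]}}

```text
time: 43.65
eef_pos: [0.6178, 0.075, 0.1236]
orientation: [-0.0, 0.716, 0.699, 0.0]
ft_force: [0.4, 0.2, -0.9]
width: 0.0089
grip_force: 78.7
```

```bash
python3 ov.py 0 0 .6179 .0742 s9; python3 - <<'E'
from fit import *
s=load('s9');p=arm.sense()['eef_pos']
M['head']=[box(36,62,20,26)]
# front (−y) extent of the orange silhouette vs prediction
b=p[2]-.0535
q=np.array([w2px(s,[p[0]+i*.018,p[1]-.031,b+.020]) for i in(-1,1)]);print(q)
im=s['color'];hsv=cv2.cvtColor(im,cv2.COLOR_BGR2HSV)
m=cv2.inRange(hsv,np.array((3,140,40)),np.array((22,255,255)))
for u in range(int(q[0,0])+2,int(q[1,0])-1,2):
    col=m[int(q[0,1])-15:int(q[0,1])+12,u]; r=np.nonzero(col)[0]; print(u,r.max()+int(q[0,1])-15 if len(r) else None, np.interp(u,q[:,0],q[:,1]).round(1))
E
```

```text
dx -0.08 dy 0.01 dz 4.09 w -0.000 -0.000 -0.000 | 
[0.61777116 0.07503998 0.12358348] 0.0708834761058654
[[310.59192536 196.22141659]
 [321.79821314 194.11867513]]
312 196 196.0
314 195 195.6
316 195 195.2
318 194 194.8
```

View pics/s9c.png

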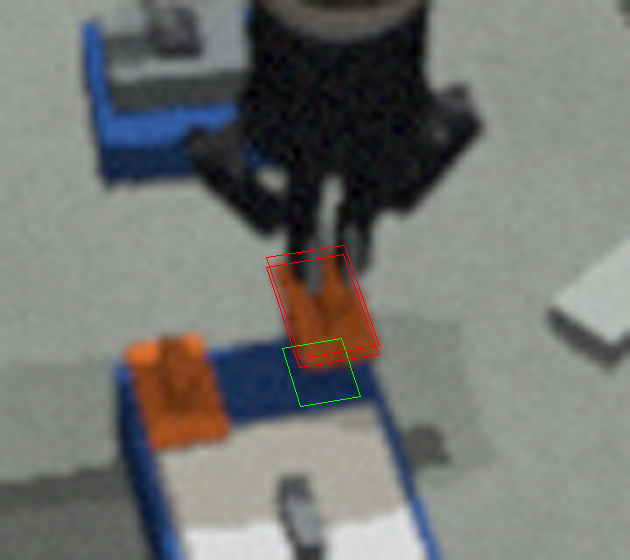

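Clip 1 is flat at home (180,395), and the second clip lines up with its socket. I insert it.

{"api": "drive_tool", "payload": {"rows": [{"gripper": 255,"dx": -0.08,"dy": 0,"dz": 0.6,"wx": 0,"wy": 0,"wz": 0},{"gripper": 255,"dx": -0.08,"dy": 0,"dz": 1.2,"wx": 0,"wy": 0,"wz": 0},{"gripper": 255,"dx": -0.08,"dy": 0,"dz": 1.6,"wx": 0,"wy": 0,"wz": 0},{"gripper": 255,"dx": -0.08,"dy": 0,"dz": 2.0,"wx": 0,"wy": 0,"wz": 0},{"gripper": 255,"dx": -0.08,"dy": 0,"dz": 2.3,"wx": 0,"wy": 0,"wz": 0},{"gripper": 255,"dx": -0.08,"dy": 0,"dz": 2.5,"wx": 0,"wy": 0,"wz": 0},{"gripper": 255,"dx": -0.08,"dy": 0,"dz": 2.5,"wx": 0,"wy": 0,"wz": 0},{"gripper": 255,"dx": -0.08,"dy": 0,"dz": 2.5,"wx": 0,"wy": 0,"wz": 0}]}}

```text
time: 44.7
eef_pos: [0.6178, 0.0743, 0.0986]
orientation: [0.0, 0.716, 0.699, 0.0]
ft_force: [1.7, -0.5, -0.8]
width: 0.0089
grip_force: 78.7
```

{"api": "drive_tool", "payload": {"rows": [{"gripper": 255,"dx": 0,"dy": 0,"dz": 0.3,"wx": 0,"wy": 0,"wz": 0},{"gripper": 255,"dx": 0,"dy": 0,"dz": 0.6,"wx": 0,"wy": 0,"wz": 0},{"gripper": 255,"dx": 0,"dy": 0,"dz": 0.9,"wx": 0,"wy": 0,"wz": 0},{"gripper": 255,"dx": 0,"dy": 0,"dz": 1.2,"wx": 0,"wy": 0,"wz": 0},{"gripper": 255,"dx": 0,"dy": 0,"dz": 1.4,"wx": 0,"wy": 0,"wz": 0},{"gripper": 255,"dx": 0,"dy": 0,"dz": 1.5,"wx": 0,"wy": 0,"wz": 0},{"gripper": 255,"dx": 0,"dy": 0,"dz": 1.55,"wx": 0,"wy": 0,"wz": 0},{"gripper": 255,"dx": 0,"dy": 0,"dz": 1.55,"wx": 0,"wy": 0,"wz": 0}]}}

```text
time: 45.7
eef_pos: [0.6177, 0.0743, 0.0844]
orientation: [-0.0, 0.716, 0.699, 0.0]
ft_force: [-5.4, -0.4, 15.6]
width: 0.0085
grip_force: 80.9
```

{"api": "drive_tool", "payload": {"rows": [{"gripper": 255,"dx": 0,"dy": 0,"dz": 0.1,"wx": 0,"wy": 0,"wz": 0},{"gripper": 255,"dx": 0,"dy": 0,"dz": 0.15,"wx": 0,"wy": 0,"wz": 0},{"gripper": 255,"dx": 0,"dy": 0,"dz": 0.15,"wx": 0,"wy": 0,"wz": 0},{"gripper": 255,"dx": 0,"dy": 0,"dz": 0.15,"wx": 0,"wy": 0,"wz": 0},{"gripper": 255,"dx": 0,"dy": 0,"dz": 0.15,"wx": 0,"wy": 0,"wz": 0},{"gripper": 255,"dx": 0,"dy": 0,"dz": 0.15,"wx": 0,"wy": 0,"wz": 0},{"gripper": 255,"dx": 0,"dy": 0,"dz": 0.15,"wx": 0,"wy": 0,"wz": 0},{"gripper": 255,"dx": 0,"dy": 0,"dz": 0.15,"wx": 0,"wy": 0,"wz": 0}]}}

```text
time: 46.7
eef_pos: [0.6177, 0.0743, 0.0843]
orientation: [-0.001, 0.716, 0.699, 0.001]
ft_force: [-10.8, 0.8, 28.8]
width: 0.0089
grip_force: 82.5
```

{"api": "drive_tool", "payload": {"rows": [{"gripper": 255,"dx": 0,"dy": 0,"dz": -0.25,"wx": 0,"wy": 0,"wz": 0},{"gripper": 150,"dx": 0,"dy": 0,"dz": -0.25,"wx": 0,"wy": 0,"wz": 0},{"gripper": 150,"dx": 0,"dy": 0,"dz": -0.25,"wx": 0,"wy": 0,"wz": 0},{"gripper": 150,"dx": 0,"dy": 0,"dz": -0.25,"wx": 0,"wy": 0,"wz": 0},{"gripper": 150,"dx": 0,"dy": 0,"dz": -3,"wx": 0,"wy": 0,"wz": 0},{"gripper": 150,"dx": 0,"dy": 0,"dz": -7,"wx": 0,"wy": 0,"wz": 0},{"gripper": 150,"dx": 0,"dy": 0,"dz": -9,"wx": 0,"wy": 0,"wz": 0},{"gripper": 150,"dx": 0,"dy": 0,"dz": -9,"wx": 0,"wy": 0,"wz": 0}]}}

```text
time: 47.7
eef_pos: [0.6187, 0.0743, 0.1729]
orientation: [0.001, 0.716, 0.699, 0.001]
ft_force: [0.4, 0.7, -0.4]
width: 0.035
grip_force: 0.0
```

```bash
python3 - <<'E'
from mv import *
# wait-free: clip3
plan([[(.3815,-.3443,.17,-.258),(.3815,-.3443,.10,-.258)]])
E
```

```text
dx -42.42 dy -22.71 dz 0.20 w 0.003 -0.001 0.234 | dx -42.42 dy -22.73 dz 7.20 w 0.003 -0.001 0.234 |
```

{"api": "drive_tool", "payload": {"rows": [{"gripper": 120,"dx": -6,"dy": -3.2,"dz": 0,"wx": 0,"wy": 0,"wz": 0.06},{"gripper": 120,"dx": -12,"dy": -6.4,"dz": 0,"wx": 0,"wy": 0,"wz": 0.12},{"gripper": 120,"dx": -18,"dy": -9.6,"dz": 0,"wx": 0,"wy": 0,"wz": 0.18},{"gripper": 120,"dx": -24,"dy": -12.8,"dz": 0,"wx": 0,"wy": 0,"wz": 0.234},{"gripper": 120,"dx": -30,"dy": -16,"dz": 0,"wx": 0,"wy": 0,"wz": 0.234},{"gripper": 120,"dx": -36,"dy": -19.2,"dz": 0,"wx": 0,"wy": 0,"wz": 0.234},{"gripper": 120,"dx": -40,"dy": -21.5,"dz": 0,"wx": 0,"wy": 0,"wz": 0.234},{"gripper": 120,"dx": -42.4,"dy": -22.7,"dz": 0,"wx": 0,"wy": 0,"wz": 0.234}]}}

```text
time: 48.7
eef_pos: [0.3782, -0.3461, 0.1706]
orientation: [-0.0, 0.793, 0.609, -0.001]
ft_force: [0.4, 0.2, -0.2]
width: 0.0449
grip_force: 0.0
```

{"api": "drive_tool", "payload": {"rows": [{"gripper": 120,"dx": 0,"dy": 0,"dz": 3,"wx": 0,"wy": 0,"wz": 0},{"gripper": 120,"dx": 0,"dy": 0,"dz": 6,"wx": 0,"wy": 0,"wz": 0},{"gripper": 120,"dx": 0,"dy": 0,"dz": 7,"wx": 0,"wy": 0,"wz": 0},{"gripper": 120,"dx": 0,"dy": 0,"dz": 7,"wx": 0,"wy": 0,"wz": 0},{"gripper": 120,"dx": 0,"dy": 0,"dz": 7,"wx": 0,"wy": 0,"wz": 0},{"gripper": 120,"dx": 0,"dy": 0,"dz": 7,"wx": 0,"wy": 0,"wz": 0},{"gripper": 120,"dx": 0,"dy": 0,"dz": 7,"wx": 0,"wy": 0,"wz": 0},{"gripper": 120,"dx": 0,"dy": 0,"dz": 7,"wx": 0,"wy": 0,"wz": 0}]}}

```text
time: 49.7
eef_pos: [0.3809, -0.3442, 0.1019]
orientation: [0.0, 0.792, 0.61, 0.0]
ft_force: [0.7, 0.9, -0.6]
width: 0.045
grip_force: 0.0
```

```bash
python3 - <<'E'
from mv import *
plan([[(.3815,-.3443,.053,-.258)]])
E
```

```text
dx 0.00 dy 0.06 dz 4.89 w 0.001 0.000 0.000 |
```

{"api": "drive_tool", "payload": {"rows": [{"gripper": 120,"dx": 0,"dy": 0.05,"dz": 2,"wx": 0,"wy": 0,"wz": 0},{"gripper": 120,"dx": 0,"dy": 0.05,"dz": 4,"wx": 0,"wy": 0,"wz": 0},{"gripper": 120,"dx": 0,"dy": 0.05,"dz": 4.8,"wx": 0,"wy": 0,"wz": 0},{"gripper": 120,"dx": 0,"dy": 0.05,"dz": 4.8,"wx": 0,"wy": 0,"wz": 0},{"gripper": 255,"dx": 0,"dy": 0.05,"dz": 4.8,"wx": 0,"wy": 0,"wz": 0},{"gripper": 255,"dx": 0,"dy": 0.05,"dz": 4.8,"wx": 0,"wy": 0,"wz": 0},{"gripper": 255,"dx": 0,"dy": 0.05,"dz": 4.8,"wx": 0,"wy": 0,"wz": 0},{"gripper": 255,"dx": 0,"dy": 0.05,"dz": 4.8,"wx": 0,"wy": 0,"wz": 0}]}}

```text
time: 50.7
eef_pos: [0.3816, -0.3446, 0.0544]
orientation: [0.001, 0.792, 0.61, 0.0]
ft_force: [-0.4, 0.5, 4.1]
width: 0.0086
grip_force: 78.4
```

{"api": "drive_tool", "payload": {"rows": [{"gripper": 255,"dx": 0,"dy": 0,"dz": 0,"wx": 0,"wy": 0,"wz": 0},{"gripper": 255,"dx": 0,"dy": 0,"dz": 0,"wx": 0,"wy": 0,"wz": 0},{"gripper": 255,"dx": 0,"dy": 0,"dz": -4,"wx": 0,"wy": 0,"wz": 0},{"gripper": 255,"dx": 0,"dy": 0,"dz": -8,"wx": 0,"wy": 0,"wz": 0},{"gripper": 255,"dx": 0,"dy": 0,"dz": -11,"wx": 0,"wy": 0,"wz": 0},{"gripper": 255,"dx": 0,"dy": 0,"dz": -11,"wx": 0,"wy": 0,"wz": 0},{"gripper": 255,"dx": 0,"dy": 0,"dz": -11,"wx": 0,"wy": 0,"wz": 0},{"gripper": 255,"dx": 0,"dy": 0,"dz": -11,"wx": 0,"wy": 0,"wz": 0}]}}

```text
time: 51.7
eef_pos: [0.3806, -0.3438, 0.1625]
orientation: [-0.001, 0.792, 0.61, -0.0]
ft_force: [0.1, 0.0, -1.1]
width: 0.009
grip_force: 78.8
```

```bash
python3 - <<'E'
from mv import *
plan([[(.6135,-.1078,.16,-.024),(.6135,-.1078,.12,-.024)]])
E
```

```text
dx 28.76 dy 16.50 dz 0.24 w -0.002 -0.001 -0.234 | dx 28.75 dy 16.51 dz 4.24 w -0.002 -0.001 -0.234 |
```

{"api": "drive_tool", "payload": {"rows": [{"gripper": 255,"dx": 5,"dy": 3,"dz": 0,"wx": 0,"wy": 0,"wz": -0.06},{"gripper": 255,"dx": 10,"dy": 6,"dz": 0,"wx": 0,"wy": 0,"wz": -0.12},{"gripper": 255,"dx": 15,"dy": 9,"dz": 0,"wx": 0,"wy": 0,"wz": -0.18},{"gripper": 255,"dx": 20,"dy": 12,"dz": 0,"wx": 0,"wy": 0,"wz": -0.234},{"gripper": 255,"dx": 25,"dy": 14.5,"dz": 0,"wx": 0,"wy": 0,"wz": -0.234},{"gripper": 255,"dx": 28,"dy": 16.2,"dz": 0.5,"wx": 0,"wy": 0,"wz": -0.234},{"gripper": 255,"dx": 28.75,"dy": 16.5,"dz": 2,"wx": 0,"wy": 0,"wz": -0.234},{"gripper": 255,"dx": 28.75,"dy": 16.5,"dz": 3.5,"wx": 0,"wy": 0,"wz": -0.234}]}}

```text
time: 52.7
eef_pos: [0.6132, -0.1086, 0.1266]
orientation: [-0.001, 0.715, 0.699, -0.001]
ft_force: [-0.7, 0.1, -0.2]
width: 0.0088
grip_force: 78.8
```

{"api": "drive_tool", "payload": {"rows": [{"gripper": 255,"dx": 0,"dy": 0,"dz": 0.4,"wx": 0,"wy": 0,"wz": 0},{"gripper": 255,"dx": 0,"dy": 0,"dz": 0.4,"wx": 0,"wy": 0,"wz": 0},{"gripper": 255,"dx": 0,"dy": 0,"dz": 0.4,"wx": 0,"wy": 0,"wz": 0},{"gripper": 255,"dx": 0,"dy": 0,"dz": 0.4,"wx": 0,"wy": 0,"wz": 0},{"gripper": 255,"dx": 0,"dy": 0,"dz": 0.4,"wx": 0,"wy": 0,"wz": 0},{"gripper": 255,"dx": 0,"dy": 0,"dz": 0.4,"wx": 0,"wy": 0,"wz": 0},{"gripper": 255,"dx": 0,"dy": 0,"dz": 0.4,"wx": 0,"wy": 0,"wz": 0},{"gripper": 255,"dx": 0,"dy": 0,"dz": 0.4,"wx": 0,"wy": 0,"wz": 0}]}}

```text
time: 53.7
eef_pos: [0.614, -0.1083, 0.1245]
orientation: [-0.0, 0.715, 0.699, 0.0]
ft_force: [-0.1, 0.2, 0.0]
width: 0.0086
grip_force: 78.8
```

```bash
cat > edge.py <<'E'
from fit import *
import sys
s=load(sys.argv[1]);p=arm.sense()['eef_pos'];b=p[2]-.0543
q=np.array([w2px(s,[p[0]+i*.018,p[1]-.031-i*.018*.024,b+.020]) for i in(-1,1)])
m=cv2.inRange(cv2.cvtColor(s['color'],cv2.COLOR_BGR2HSV),np.array((3,140,40)),np.array((22,255,255)))
for u in range(int(q[0,0])+2,int(q[1,0])-1,2):
    v0=int(q[0,1])-15;r=np.nonzero(m[v0:v0+27,u])[0]; print(u,r.max()+v0 if len(r) else None, np.interp(u,q[:,0],q[:,1]).round(1))
E
python3 ov.py 0 0 .6135 -.1078 s10; python3 edge.py s10
```

```text
dx 0.05 dy -0.06 dz 4.18 w 0.000 -0.000 0.000 | 
[ 0.61404723 -0.10834225  0.12454915] 0.07184915369989367
328 242 242.6
330 241 242.3
332 241 241.9
334 241 241.5
336 240 241.2
```

View pics/s10c.png

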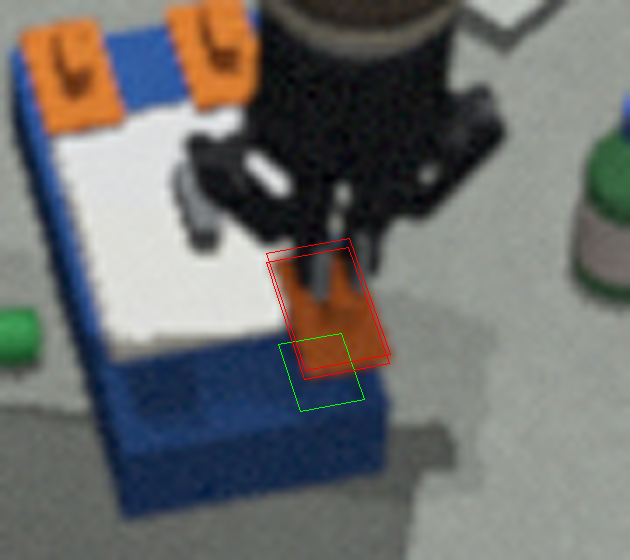

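Both clips on the far strip are flat (72,75), (215,55). The third clip (330,310) lines up with its socket and goes in.

{"api": "drive_tool", "payload": {"rows": [{"gripper": 255,"dx": 0,"dy": -0.05,"dz": 0.6,"wx": 0,"wy": 0,"wz": 0},{"gripper": 255,"dx": 0,"dy": -0.05,"dz": 1.2,"wx": 0,"wy": 0,"wz": 0},{"gripper": 255,"dx": 0,"dy": -0.05,"dz": 1.6,"wx": 0,"wy": 0,"wz": 0},{"gripper": 255,"dx": 0,"dy": -0.05,"dz": 2.0,"wx": 0,"wy": 0,"wz": 0},{"gripper": 255,"dx": 0,"dy": -0.05,"dz": 2.3,"wx": 0,"wy": 0,"wz": 0},{"gripper": 255,"dx": 0,"dy": -0.05,"dz": 2.6,"wx": 0,"wy": 0,"wz": 0},{"gripper": 255,"dx": 0,"dy": -0.05,"dz": 2.6,"wx": 0,"wy": 0,"wz": 0},{"gripper": 255,"dx": 0,"dy": -0.05,"dz": 2.6,"wx": 0,"wy": 0,"wz": 0}]}}

```text
time: 54.75
eef_pos: [0.6133, -0.1084, 0.0985]
orientation: [-0.0, 0.716, 0.699, -0.0]
ft_force: [-0.9, 0.5, -0.9]
width: 0.0085
grip_force: 78.8
```

{"api": "drive_tool", "payload": {"rows": [{"gripper": 255,"dx": 0,"dy": 0,"dz": 0.3,"wx": 0,"wy": 0,"wz": 0},{"gripper": 255,"dx": 0,"dy": 0,"dz": 0.6,"wx": 0,"wy": 0,"wz": 0},{"gripper": 255,"dx": 0,"dy": 0,"dz": 0.9,"wx": 0,"wy": 0,"wz": 0},{"gripper": 255,"dx": 0,"dy": 0,"dz": 1.2,"wx": 0,"wy": 0,"wz": 0},{"gripper": 255,"dx": 0,"dy": 0,"dz": 1.4,"wx": 0,"wy": 0,"wz": 0},{"gripper": 255,"dx": 0,"dy": 0,"dz": 1.5,"wx": 0,"wy": 0,"wz": 0},{"gripper": 255,"dx": 0,"dy": 0,"dz": 1.6,"wx": 0,"wy": 0,"wz": 0},{"gripper": 255,"dx": 0,"dy": 0,"dz": 1.6,"wx": 0,"wy": 0,"wz": 0}]}}

```text
time: 55.75
eef_pos: [0.6136, -0.1084, 0.0844]
orientation: [-0.0, 0.716, 0.699, 0.001]
ft_force: [-7.0, 1.6, 19.5]
width: 0.0087
grip_force: 81.6
```

{"api": "drive_tool", "payload": {"rows": [{"gripper": 255,"dx": 0,"dy": 0,"dz": -0.2,"wx": 0,"wy": 0,"wz": 0},{"gripper": 150,"dx": 0,"dy": 0,"dz": -0.2,"wx": 0,"wy": 0,"wz": 0},{"gripper": 150,"dx": 0,"dy": 0,"dz": -0.2,"wx": 0,"wy": 0,"wz": 0},{"gripper": 150,"dx": 0,"dy": 0,"dz": -0.2,"wx": 0,"wy": 0,"wz": 0},{"gripper": 150,"dx": 0,"dy": 0,"dz": -3,"wx": 0,"wy": 0,"wz": 0},{"gripper": 150,"dx": 0,"dy": 0,"dz": -7,"wx": 0,"wy": 0,"wz": 0},{"gripper": 150,"dx": 0,"dy": 0,"dz": -10,"wx": 0,"wy": 0,"wz": 0},{"gripper": 150,"dx": 0,"dy": 0,"dz": -10,"wx": 0,"wy": 0,"wz": 0}]}}

```text
time: 56.75
eef_pos: [0.6149, -0.1089, 0.185]
orientation: [0.002, 0.716, 0.699, 0.002]
ft_force: [-0.2, -0.2, -0.9]
width: 0.0352
grip_force: 0.0
```

```bash
python3 - <<'E'
from mv import *
from seg import blobs
plan([[(.5008,.3724,.18,-.115)]])
t=load('t7')
# pod & knob from top and side views
for n in('top0','side0'):
    d=load(n); hsv=cv2.cvtColor(d['color'],cv2.COLOR_BGR2HSV)
    m=cv2.inRange(hsv,np.array((0,150,80)),np.array((4,255,255)))|cv2.inRange(hsv,np.array((174,150,80)),np.array((180,255,255)))
    nn,l,s,c=cv2.connectedComponentsWithStats(m)
    for i in range(1,nn):
        if s[i,4]>15: print(n,s[i,4],c[i].round(1),px2w(d,*c[i],.1047).round(4))
from fit import *
M['pod']=[box(110,90,0,30)]
d=load('t7');u=w2px(d,[.61,.29,.03]).astype(int);print(u)
im=d['color'][u[1]-35:u[1]+35,u[0]-40:u[0]+40];cv2.imwrite('pics/pod.png',cv2.resize(im,None,fx=8,fy=8,interpolation=2));print(u-(40,35))
E
```

```text
dx 47.84 dy -12.57 dz 0.44 w 0.004 -0.000 0.091 | 
top0 21 [ 45.7 175.4] [0.5864 0.5727 0.1047]
top0 72 [158.9 179.2] [0.5808 0.3037 0.1047]
top0 26 [525.5 195.7] [ 0.5544 -0.5722  0.1047]
top0 22 [ 37.3 318.5] [0.2537 0.5734 0.1047]
side0 31 [285.5 138. ] [0.5833 0.306  0.1047]
[172 172]
[132 137]
```

View pics/pod.png

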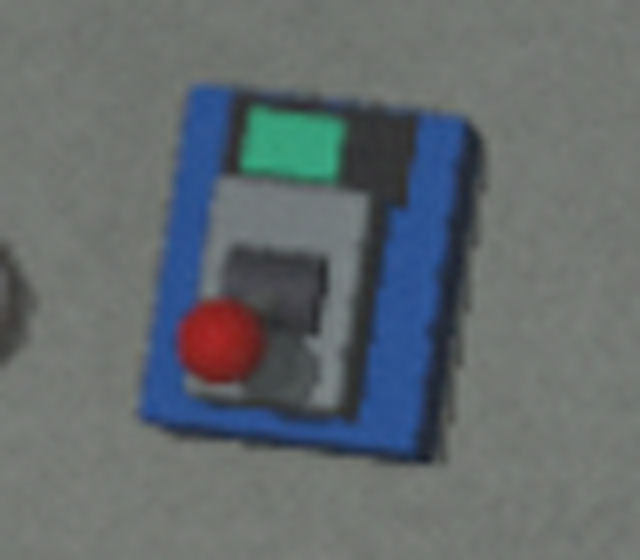

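The pod crop shows the knob at (220,340), the pivot block at (275,290) and the green end at +x. The pod's yaw is about -0.15. Now the last clip.

{"api": "drive_tool", "payload": {"rows": [{"gripper": 120,"dx": 6,"dy": -1.6,"dz": 0,"wx": 0,"wy": 0,"wz": 0.02},{"gripper": 120,"dx": 12,"dy": -3.2,"dz": 0,"wx": 0,"wy": 0,"wz": 0.05},{"gripper": 120,"dx": 18,"dy": -4.8,"dz": 0,"wx": 0,"wy": 0,"wz": 0.09},{"gripper": 120,"dx": 24,"dy": -7,"dz": 0,"wx": 0,"wy": 0,"wz": 0.09},{"gripper": 120,"dx": 30,"dy": -9.5,"dz": 0,"wx": 0,"wy": 0,"wz": 0.09},{"gripper": 120,"dx": 36,"dy": -12.5,"dz": 0,"wx": 0,"wy": 0,"wz": 0.09},{"gripper": 120,"dx": 42,"dy": -12.6,"dz": 0,"wx": 0,"wy": 0,"wz": 0.09},{"gripper": 120,"dx": 47.8,"dy": -12.6,"dz": 0.5,"wx": 0,"wy": 0,"wz": 0.09}]}}

```text
time: 57.75
eef_pos: [0.498, 0.3736, 0.177]
orientation: [-0.0, 0.746, 0.666, -0.0]
ft_force: [0.6, -0.8, 1.3]
width: 0.045
grip_force: 0.0
```

{"api": "drive_tool", "payload": {"rows": [{"gripper": 120,"dx": 0,"dy": 0,"dz": 1,"wx": 0,"wy": 0,"wz": 0},{"gripper": 120,"dx": 0,"dy": 0,"dz": 4,"wx": 0,"wy": 0,"wz": 0},{"gripper": 120,"dx": 0,"dy": 0,"dz": 7,"wx": 0,"wy": 0,"wz": 0},{"gripper": 120,"dx": 0,"dy": 0,"dz": 7.5,"wx": 0,"wy": 0,"wz": 0},{"gripper": 120,"dx": 0,"dy": 0,"dz": 7.5,"wx": 0,"wy": 0,"wz": 0},{"gripper": 120,"dx": 0,"dy": 0,"dz": 7.5,"wx": 0,"wy": 0,"wz": 0},{"gripper": 120,"dx": 0,"dy": 0,"dz": 7.5,"wx": 0,"wy": 0,"wz": 0},{"gripper": 120,"dx": 0,"dy": 0,"dz": 7.5,"wx": 0,"wy": 0,"wz": 0}]}}

```text
time: 58.75
eef_pos: [0.4992, 0.3718, 0.1033]
orientation: [-0.0, 0.746, 0.666, 0.001]
ft_force: [0.5, 0.5, -0.3]
width: 0.0452
grip_force: 0.0
```

```bash
python3 - <<'E'
from mv import *
plan([[(.5008,.3724,.053,-.115)]])
E
```

```text
dx 0.07 dy 0.15 dz 5.03 w 0.001 -0.001 0.001 |
```

{"api": "drive_tool", "payload": {"rows": [{"gripper": 120,"dx": 0.05,"dy": 0.15,"dz": 2,"wx": 0,"wy": 0,"wz": 0},{"gripper": 120,"dx": 0.05,"dy": 0.15,"dz": 4,"wx": 0,"wy": 0,"wz": 0},{"gripper": 120,"dx": 0.05,"dy": 0.15,"dz": 4.9,"wx": 0,"wy": 0,"wz": 0},{"gripper": 120,"dx": 0.05,"dy": 0.15,"dz": 4.9,"wx": 0,"wy": 0,"wz": 0},{"gripper": 255,"dx": 0.05,"dy": 0.15,"dz": 4.9,"wx": 0,"wy": 0,"wz": 0},{"gripper": 255,"dx": 0.05,"dy": 0.15,"dz": 4.9,"wx": 0,"wy": 0,"wz": 0},{"gripper": 255,"dx": 0.05,"dy": 0.15,"dz": 4.9,"wx": 0,"wy": 0,"wz": 0},{"gripper": 255,"dx": 0.05,"dy": 0.15,"dz": 4.9,"wx": 0,"wy": 0,"wz": 0}]}}

```text
time: 59.75
eef_pos: [0.5009, 0.3721, 0.0544]
orientation: [-0.0, 0.746, 0.666, 0.001]
ft_force: [-0.2, -0.1, 5.6]
width: 0.0088
grip_force: 78.8
```

{"api": "drive_tool", "payload": {"rows": [{"gripper": 255,"dx": 0,"dy": 0,"dz": 0,"wx": 0,"wy": 0,"wz": 0},{"gripper": 255,"dx": 0,"dy": 0,"dz": 0,"wx": 0,"wy": 0,"wz": 0},{"gripper": 255,"dx": 0,"dy": 0,"dz": -4,"wx": 0,"wy": 0,"wz": 0},{"gripper": 255,"dx": 0,"dy": 0,"dz": -8,"wx": 0,"wy": 0,"wz": 0},{"gripper": 255,"dx": 0,"dy": 0,"dz": -12,"wx": 0,"wy": 0,"wz": 0},{"gripper": 255,"dx": 0,"dy": 0,"dz": -13,"wx": 0,"wy": 0,"wz": 0},{"gripper": 255,"dx": 0,"dy": 0,"dz": -13,"wx": 0,"wy": 0,"wz": 0},{"gripper": 255,"dx": 0,"dy": 0,"dz": -13,"wx": 0,"wy": 0,"wz": 0}]}}

```text
time: 60.75
eef_pos: [0.4996, 0.3715, 0.182]
orientation: [-0.0, 0.746, 0.666, -0.001]
ft_force: [-0.0, -0.4, -0.1]
width: 0.0089
grip_force: 78.6
```

```bash
python3 - <<'E'
from mv import *
plan([[(.5455,-.1065,.18,-.024)]])
E
```

```text
dx -46.97 dy 9.98 dz 0.27 w -0.002 0.002 -0.090 |
```

{"api": "drive_tool", "payload": {"rows": [{"gripper": 255,"dx": -6,"dy": 1.2,"dz": 0,"wx": 0,"wy": 0,"wz": -0.03},{"gripper": 255,"dx": -12,"dy": 2.5,"dz": 0,"wx": 0,"wy": 0,"wz": -0.06},{"gripper": 255,"dx": -18,"dy": 3.8,"dz": 0,"wx": 0,"wy": 0,"wz": -0.09},{"gripper": 255,"dx": -24,"dy": 5.1,"dz": 0,"wx": 0,"wy": 0,"wz": -0.09},{"gripper": 255,"dx": -30,"dy": 6.4,"dz": 0,"wx": 0,"wy": 0,"wz": -0.09},{"gripper": 255,"dx": -36,"dy": 7.7,"dz": 0,"wx": 0,"wy": 0,"wz": -0.09},{"gripper": 255,"dx": -42,"dy": 9,"dz": 0,"wx": 0,"wy": 0,"wz": -0.09},{"gripper": 255,"dx": -46.9,"dy": 9.95,"dz": 0,"wx": 0,"wy": 0,"wz": -0.09}]}}

```text
time: 61.75
eef_pos: [0.5453, -0.108, 0.1824]
orientation: [-0.0, 0.716, 0.698, -0.001]
ft_force: [0.9, 0.7, -2.1]
width: 0.0085
grip_force: 78.5
```

{"api": "drive_tool", "payload": {"rows": [{"gripper": 255,"dx": 0,"dy": 0,"dz": 0,"wx": 0,"wy": 0,"wz": 0},{"gripper": 255,"dx": 0,"dy": 0,"dz": 2,"wx": 0,"wy": 0,"wz": 0},{"gripper": 255,"dx": 0,"dy": 0,"dz": 4,"wx": 0,"wy": 0,"wz": 0},{"gripper": 255,"dx": 0,"dy": 0,"dz": 5.5,"wx": 0,"wy": 0,"wz": 0},{"gripper": 255,"dx": 0,"dy": 0,"dz": 5.5,"wx": 0,"wy": 0,"wz": 0},{"gripper": 255,"dx": 0,"dy": 0,"dz": 5.5,"wx": 0,"wy": 0,"wz": 0},{"gripper": 255,"dx": 0,"dy": 0,"dz": 5.5,"wx": 0,"wy": 0,"wz": 0},{"gripper": 255,"dx": 0,"dy": 0,"dz": 5.5,"wx": 0,"wy": 0,"wz": 0}]}}

```text
time: 62.75
eef_pos: [0.5464, -0.1054, 0.1292]
orientation: [0.0, 0.716, 0.699, 0.0]
ft_force: [0.7, 0.3, -0.8]
width: 0.0086
grip_force: 78.5
```

```bash
python3 ov.py 0 0 .5455 -.1062 s11; python3 edge.py s11
```

```text
dx -0.09 dy -0.09 dz 4.65 w 0.001 -0.000 0.000 | 
[ 0.54636644 -0.105365    0.12918034] 0.0764803447521428
305 245 245.5
307 244 245.2
309 244 244.8
311 243 244.4
313 243 244.1
```

View pics/s11c.png

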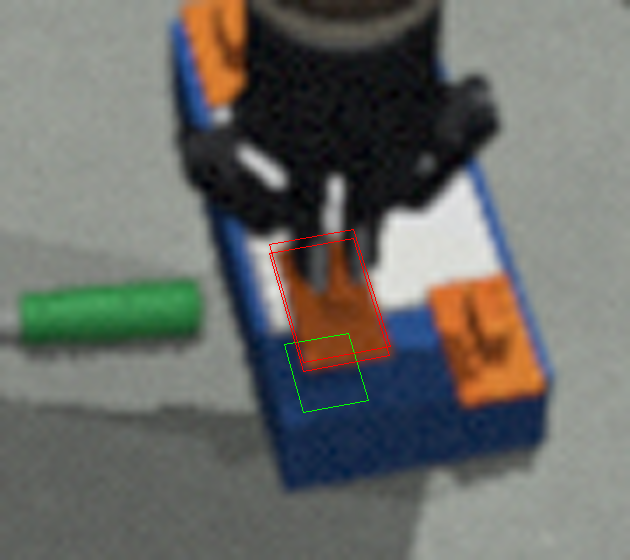

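The third clip is flat at home (490,340), and the fourth (330,305) lines up with its socket and goes in.

{"api": "drive_tool", "payload": {"rows": [{"gripper": 255,"dx": -0.13,"dy": -0.09,"dz": 0.7,"wx": 0,"wy": 0,"wz": 0},{"gripper": 255,"dx": -0.13,"dy": -0.09,"dz": 1.4,"wx": 0,"wy": 0,"wz": 0},{"gripper": 255,"dx": -0.13,"dy": -0.09,"dz": 2,"wx": 0,"wy": 0,"wz": 0},{"gripper": 255,"dx": -0.13,"dy": -0.09,"dz": 2.4,"wx": 0,"wy": 0,"wz": 0},{"gripper": 255,"dx": -0.13,"dy": -0.09,"dz": 2.8,"wx": 0,"wy": 0,"wz": 0},{"gripper": 255,"dx": -0.13,"dy": -0.09,"dz": 3.05,"wx": 0,"wy": 0,"wz": 0},{"gripper": 255,"dx": -0.13,"dy": -0.09,"dz": 3.05,"wx": 0,"wy": 0,"wz": 0},{"gripper": 255,"dx": -0.13,"dy": -0.09,"dz": 3.05,"wx": 0,"wy": 0,"wz": 0}]}}

```text
time: 63.8
eef_pos: [0.5452, -0.1067, 0.0982]
orientation: [0.0, 0.716, 0.699, 0.0]
ft_force: [-0.1, 0.1, -1.1]
width: 0.0091
grip_force: 78.5
```

{"api": "drive_tool", "payload": {"rows": [{"gripper": 255,"dx": 0,"dy": 0,"dz": 0.3,"wx": 0,"wy": 0,"wz": 0},{"gripper": 255,"dx": 0,"dy": 0,"dz": 0.6,"wx": 0,"wy": 0,"wz": 0},{"gripper": 255,"dx": 0,"dy": 0,"dz": 0.9,"wx": 0,"wy": 0,"wz": 0},{"gripper": 255,"dx": 0,"dy": 0,"dz": 1.2,"wx": 0,"wy": 0,"wz": 0},{"gripper": 255,"dx": 0,"dy": 0,"dz": 1.4,"wx": 0,"wy": 0,"wz": 0},{"gripper": 255,"dx": 0,"dy": 0,"dz": 1.5,"wx": 0,"wy": 0,"wz": 0},{"gripper": 255,"dx": 0,"dy": 0,"dz": 1.6,"wx": 0,"wy": 0,"wz": 0},{"gripper": 255,"dx": 0,"dy": 0,"dz": 1.6,"wx": 0,"wy": 0,"wz": 0}]}}

```text
time: 64.8
eef_pos: [0.545, -0.1067, 0.0842]
orientation: [-0.001, 0.716, 0.698, 0.001]
ft_force: [-9.7, 2.8, 28.5]
width: 0.0085
grip_force: 82.5
```

{"api": "drive_tool", "payload": {"rows": [{"gripper": 255,"dx": 0,"dy": 0,"dz": -0.2,"wx": 0,"wy": 0,"wz": 0},{"gripper": 150,"dx": 0,"dy": 0,"dz": -0.2,"wx": 0,"wy": 0,"wz": 0},{"gripper": 150,"dx": 0,"dy": 0,"dz": -0.2,"wx": 0,"wy": 0,"wz": 0},{"gripper": 150,"dx": 0,"dy": 0,"dz": -0.2,"wx": 0,"wy": 0,"wz": 0},{"gripper": 150,"dx": 0,"dy": 0,"dz": -3,"wx": 0,"wy": 0,"wz": 0},{"gripper": 150,"dx": 0,"dy": 0,"dz": -7,"wx": 0,"wy": 0,"wz": 0},{"gripper": 150,"dx": 0,"dy": 0,"dz": -10,"wx": 0,"wy": 0,"wz": 0},{"gripper": 150,"dx": 0,"dy": 0,"dz": -10,"wx": 0,"wy": 0,"wz": 0}]}}

```text
time: 65.8
eef_pos: [0.5464, -0.107, 0.1841]
orientation: [0.001, 0.716, 0.699, 0.001]
ft_force: [-0.2, 0.9, 0.4]
width: 0.035
grip_force: 0.0
```

```bash
python3 - <<'E'
from mv import *
plan([[(.535,.311,.185,-.15)]])
E
```

```text
dx 41.76 dy -2.14 dz -0.09 w 0.004 -0.000 0.126 |
```

{"api": "drive_tool", "payload": {"rows": [{"gripper": 255,"dx": 6,"dy": -0.3,"dz": 0,"wx": 0,"wy": 0,"wz": 0.02},{"gripper": 255,"dx": 12,"dy": -0.6,"dz": 0,"wx": 0,"wy": 0,"wz": 0.05},{"gripper": 255,"dx": 18,"dy": -0.9,"dz": 0,"wx": 0,"wy": 0,"wz": 0.09},{"gripper": 255,"dx": 24,"dy": -1.2,"dz": 0,"wx": 0,"wy": 0,"wz": 0.126},{"gripper": 255,"dx": 30,"dy": -1.5,"dz": 0,"wx": 0,"wy": 0,"wz": 0.126},{"gripper": 255,"dx": 36,"dy": -1.8,"dz": 0,"wx": 0,"wy": 0,"wz": 0.126},{"gripper": 255,"dx": 40,"dy": -2,"dz": 0,"wx": 0,"wy": 0,"wz": 0.126},{"gripper": 255,"dx": 41.8,"dy": -2.1,"dz": 0,"wx": 0,"wy": 0,"wz": 0.126}]}}

```text
time: 66.8
eef_pos: [0.5329, 0.3143, 0.1805]
orientation: [-0.0, 0.757, 0.653, -0.001]
ft_force: [-0.0, -1.0, 0.2]
width: 0.0002
grip_force: 0.0
```

{"api": "drive_tool", "payload": {"rows": [{"gripper": 255,"dx": 0,"dy": 0,"dz": 0,"wx": 0,"wy": 0,"wz": 0},{"gripper": 255,"dx": 0,"dy": 0,"dz": 2.5,"wx": 0,"wy": 0,"wz": 0},{"gripper": 255,"dx": 0,"dy": 0,"dz": 5,"wx": 0,"wy": 0,"wz": 0},{"gripper": 255,"dx": 0,"dy": 0,"dz": 7,"wx": 0,"wy": 0,"wz": 0},{"gripper": 255,"dx": 0,"dy": 0,"dz": 7,"wx": 0,"wy": 0,"wz": 0},{"gripper": 255,"dx": 0,"dy": 0,"dz": 7,"wx": 0,"wy": 0,"wz": 0},{"gripper": 255,"dx": 0,"dy": 0,"dz": 7,"wx": 0,"wy": 0,"wz": 0},{"gripper": 255,"dx": 0,"dy": 0,"dz": 7,"wx": 0,"wy": 0,"wz": 0}]}}

```text
time: 67.8
eef_pos: [0.5345, 0.312, 0.1129]
orientation: [-0.0, 0.758, 0.652, 0.001]
ft_force: [-0.2, -0.6, -0.3]
width: -0.0002
grip_force: 0.0
```

```bash
python3 - <<'E'
from mv import *
s=snap('side','s12');c=w2px(s,[.58,.30,.1]).astype(int)
cv2.imwrite('pics/s12c.png',cv2.resize(s['color'][c[1]-35:c[1]+45,c[0]-50:c[0]+50],None,fx=6,fy=6,interpolation=2))
plan([[(.582,.304,.115,-.15)]])
E
```

```text
dx -0.07 dy 4.83 dz -0.23 w 0.001 -0.001 0.000 |
```

View pics/s12c.png

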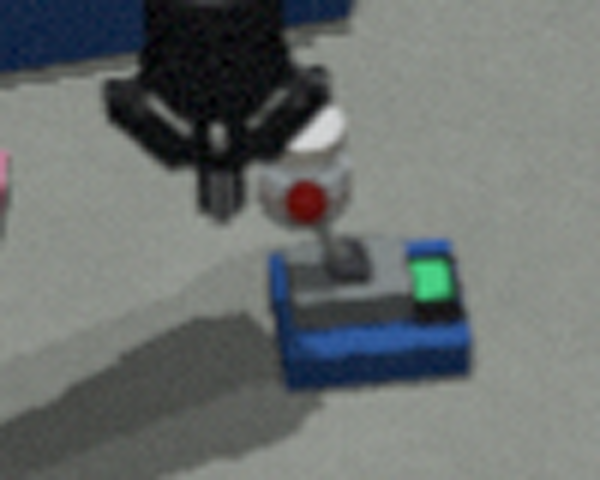

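The closed fingers (220,195) stand on the -x side of the knob (305,203), so I push along the pod's +x.

{"api": "drive_tool", "payload": {"rows": [{"gripper": 255,"dx": 0,"dy": 1.2,"dz": -0.7,"wx": 0,"wy": 0,"wz": 0},{"gripper": 255,"dx": 0,"dy": 2.2,"dz": -0.7,"wx": 0,"wy": 0,"wz": 0},{"gripper": 255,"dx": 0,"dy": 3.2,"dz": -0.7,"wx": 0,"wy": 0,"wz": 0},{"gripper": 255,"dx": 0,"dy": 4.2,"dz": -0.7,"wx": 0,"wy": 0,"wz": 0},{"gripper": 255,"dx": 0,"dy": 5.2,"dz": -0.7,"wx": 0,"wy": 0,"wz": 0},{"gripper": 255,"dx": 0,"dy": 6.2,"dz": -0.7,"wx": 0,"wy": 0,"wz": 0},{"gripper": 255,"dx": 0,"dy": 7,"dz": -0.7,"wx": 0,"wy": 0,"wz": 0},{"gripper": 255,"dx": 0,"dy": 7.2,"dz": -0.7,"wx": 0,"wy": 0,"wz": 0}]}}

```text
time: 68.85
eef_pos: [0.6057, 0.3003, 0.1185]
orientation: [0.0, 0.758, 0.652, -0.001]
ft_force: [-1.0, 0.0, 1.5]
width: 0.0001
grip_force: 0.5
```

{"api": "drive_tool", "payload": {"rows": [{"gripper": 255,"dx": 0,"dy": 0.3,"dz": 0.3,"wx": 0,"wy": 0,"wz": 0},{"gripper": 255,"dx": 0,"dy": 0.6,"dz": 0.3,"wx": 0,"wy": 0,"wz": 0},{"gripper": 255,"dx": 0,"dy": 0.8,"dz": 0.3,"wx": 0,"wy": 0,"wz": 0},{"gripper": 255,"dx": 0,"dy": 0.8,"dz": 0.3,"wx": 0,"wy": 0,"wz": 0},{"gripper": 255,"dx": 0,"dy": 0.8,"dz": 0.3,"wx": 0,"wy": 0,"wz": 0},{"gripper": 255,"dx": 0,"dy": 0.8,"dz": 0.3,"wx": 0,"wy": 0,"wz": 0},{"gripper": 255,"dx": 0,"dy": 0.8,"dz": 0.3,"wx": 0,"wy": 0,"wz": 0},{"gripper": 255,"dx": 0,"dy": 0.8,"dz": 0.3,"wx": 0,"wy": 0,"wz": 0}]}}

```text
time: 69.85
eef_pos: [0.6099, 0.3001, 0.1149]
orientation: [-0.002, 0.758, 0.653, -0.003]
ft_force: [-9.4, -0.3, 2.6]
width: 0.0003
grip_force: 4.9
```

{"api": "drive_tool", "payload": {"rows": [{"gripper": 255,"dx": 0,"dy": -1,"dz": 0,"wx": 0,"wy": 0,"wz": 0},{"gripper": 255,"dx": 0,"dy": -3,"dz": 0,"wx": 0,"wy": 0,"wz": 0},{"gripper": 255,"dx": 0,"dy": -6,"dz": -1,"wx": 0,"wy": 0,"wz": 0},{"gripper": 255,"dx": 0,"dy": -12,"dz": -4,"wx": 0,"wy": 0,"wz": 0},{"gripper": 255,"dx": 0,"dy": -18,"dz": -8,"wx": 0,"wy": 0,"wz": 0},{"gripper": 255,"dx": 0,"dy": -22,"dz": -10,"wx": 0,"wy": 0,"wz": 0},{"gripper": 255,"dx": 0,"dy": -22,"dz": -10,"wx": 0,"wy": 0,"wz": 0},{"gripper": 255,"dx": 0,"dy": -22,"dz": -10,"wx": 0,"wy": 0,"wz": 0}]}}

```text
time: 70.85
eef_pos: [0.3961, 0.3328, 0.2164]
orientation: [-0.0, 0.758, 0.652, 0.001]
ft_force: [0.8, -0.2, -0.5]
width: 0.0001
grip_force: 0.0
```

```bash
python3 - <<'E'
from h import *
print(arm.sense()['eef_pos'])
for n in('top','side'):
    d=snap(n,n+'13'); hsv=cv2.cvtColor(d['color'],cv2.COLOR_BGR2HSV)
    m=cv2.inRange(hsv,np.array((0,150,60)),np.array((4,255,255)))|cv2.inRange(hsv,np.array((174,150,60)),np.array((180,255,255)))
    nn,l,s,c=cv2.connectedComponentsWithStats(m)
    for i in range(1,nn):
        if s[i,4]>15: print(n,s[i,4],c[i].round(1),px2w(d,*c[i],.1047).round(4))
t=cv2.imread('pics/top13.png');s=cv2.imread('pics/side13.png')
cv2.imwrite('pics/fin.png',np.hstack([cv2.resize(t[135:235,135:350],(516,240),interpolation=2),cv2.resize(s[120:270,260:350],(284,474),interpolation=2)[:240]]) if 0 else np.hstack([np.vstack([cv2.resize(t[135:235,140:350],(504,240),interpolation=2),np.zeros((234,504,3),np.uint8)]),cv2.resize(s[120:270,260:350],(284,474),interpolation=2)]))
E
```

```text
[0.39606745 0.33279324 0.21639256]
top 72 [162.8 157.3] [0.6331 0.2967 0.1047]
top 30 [ 45.7 175.3] [0.5867 0.5725 0.1047]
top 30 [525.7 196. ] [ 0.5537 -0.5725  0.1047]
side 16 [270.6  93.6] [0.587  0.5586 0.1047]
side 16 [181.5 110. ] [0.2543 0.5453 0.1047]
side 30 [301.  137.1] [0.6353 0.2979 0.1047]
```

View pics/fin.png

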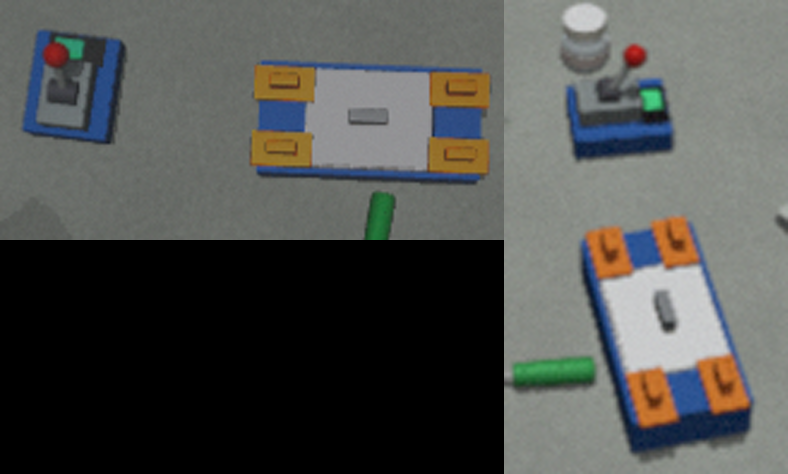

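All clips and the plate look flat. The knob has moved about 53 mm of the expected 57 mm, so I push once more, higher on the knob, to make sure it is fully over.

{"api": "drive_tool", "payload": {"rows": [{"gripper": 255,"dx": 0,"dy": 5,"dz": 2,"wx": 0,"wy": 0,"wz": 0},{"gripper": 255,"dx": 0,"dy": 10,"dz": 5,"wx": 0,"wy": 0,"wz": 0},{"gripper": 255,"dx": 0,"dy": 15,"dz": 8.5,"wx": 0,"wy": 0,"wz": 0},{"gripper": 255,"dx": 0,"dy": 19,"dz": 9.6,"wx": 0,"wy": 0,"wz": 0},{"gripper": 255,"dx": 0,"dy": 21,"dz": 9.6,"wx": 0,"wy": 0,"wz": 0},{"gripper": 255,"dx": 0,"dy": 21.8,"dz": 9.6,"wx": 0,"wy": 0,"wz": 0},{"gripper": 255,"dx": 0,"dy": 22,"dz": 9.6,"wx": 0,"wy": 0,"wz": 0},{"gripper": 255,"dx": 0,"dy": 22,"dz": 9.6,"wx": 0,"wy": 0,"wz": 0}]}}

```text
time: 71.95
eef_pos: [0.6109, 0.2981, 0.1182]
orientation: [-0.001, 0.759, 0.652, -0.003]
ft_force: [-5.5, -0.9, -0.1]
width: -0.0001
grip_force: 2.3
```

{"api": "drive_tool", "payload": {"rows": [{"gripper": 255,"dx": 0,"dy": 0.2,"dz": 0,"wx": 0,"wy": 0,"wz": 0},{"gripper": 255,"dx": 0,"dy": 0.4,"dz": 0,"wx": 0,"wy": 0,"wz": 0},{"gripper": 255,"dx": 0,"dy": 0.5,"dz": 0,"wx": 0,"wy": 0,"wz": 0},{"gripper": 255,"dx": 0,"dy": 0.5,"dz": 0,"wx": 0,"wy": 0,"wz": 0},{"gripper": 255,"dx": 0,"dy": 0.5,"dz": 0,"wx": 0,"wy": 0,"wz": 0},{"gripper": 255,"dx": 0,"dy": 0.5,"dz": 0,"wx": 0,"wy": 0,"wz": 0},{"gripper": 255,"dx": 0,"dy": 0.5,"dz": 0,"wx": 0,"wy": 0,"wz": 0},{"gripper": 255,"dx": 0,"dy": 0.5,"dz": 0,"wx": 0,"wy": 0,"wz": 0}]}}

```text
time: 72.95
eef_pos: [0.6119, 0.2984, 0.118]
orientation: [-0.004, 0.758, 0.652, -0.006]
ft_force: [-18.0, -1.8, 7.2]
width: 0.0003
grip_force: 9.7
```

```bash
cat > knob.py <<'E'
from h import *
print(arm.sense()['eef_pos'])
for n in('side','top'):
    d=vision.grab_frame(n); hsv=cv2.cvtColor(d['color'],cv2.COLOR_BGR2HSV)
    m=cv2.inRange(hsv,np.array((0,150,60)),np.array((4,255,255)))|cv2.inRange(hsv,np.array((174,150,60)),np.array((180,255,255)))
    nn,l,s,c=cv2.connectedComponentsWithStats(m)
    for i in range(1,nn):
        w=px2w(d,*c[i],.1047)
        if s[i,4]>10 and abs(w[1]-.3)<.03: print(n,s[i,4],c[i].round(1),w.round(4))
E
python3 knob.py
```

```text
[0.61192044 0.29836262 0.11797641]
side 27 [301.  137.3] [0.6351 0.2969 0.1047]
top 25 [165.1 157.2] [0.6336 0.2912 0.1047]
```

18 N does not move it, so this is the hard stop. I retreat, check the lever angle against the pod's centre, and hand in.

{"api": "drive_tool", "payload": {"rows": [{"gripper": 255,"dx": 0,"dy": -1,"dz": 0,"wx": 0,"wy": 0,"wz": 0},{"gripper": 255,"dx": 0,"dy": -3,"dz": 0,"wx": 0,"wy": 0,"wz": 0},{"gripper": 255,"dx": 0,"dy": -6,"dz": -1,"wx": 0,"wy": 0,"wz": 0},{"gripper": 255,"dx": 0,"dy": -12,"dz": -4,"wx": 0,"wy": 0,"wz": 0},{"gripper": 255,"dx": 0,"dy": -18,"dz": -8,"wx": 0,"wy": 0,"wz": 0},{"gripper": 255,"dx": 0,"dy": -22,"dz": -10,"wx": 0,"wy": 0,"wz": 0},{"gripper": 255,"dx": 0,"dy": -22,"dz": -10,"wx": 0,"wy": 0,"wz": 0},{"gripper": 255,"dx": 0,"dy": -22,"dz": -10,"wx": 0,"wy": 0,"wz": 0}]}}

```text
time: 74.05
eef_pos: [0.4011, 0.3319, 0.2203]
orientation: [-0.0, 0.758, 0.652, 0.001]
ft_force: [0.0, -0.1, 0.0]
width: -0.0002
grip_force: 0.0
```

```bash
python3 knob.py; python3 - <<'E'
from fit import *
M['fix']=[box(110,90,0,30)]
for n in('top0','t7'): 
    x,e=fit(load(n),'fix',[.61,.29,-.15],pad=8); c,s=np.cos(x[2]),np.sin(x[2]); print(n,x.round(4),round(e,3))
    for k in((.5808,.3037),(.6331,.2967)): 
        a=(k[0]-x[0])*c+(k[1]-x[1])*s+.012; print('offset from pivot',round(a,4),'lean',np.arcsin(np.clip(a/.06,-1,1)).round(3))
E
```

```text
[0.40110859 0.33193118 0.22029083]
side 30 [301.  137.1] [0.6353 0.2979 0.1047]
top 72 [162.7 157.3] [0.6332 0.2969 0.1047]
top0 [ 0.6177  0.2998 -0.1205] 0.089
offset from pivot -0.0251 lean -0.431
offset from pivot 0.0277 lean 0.48
t7 [ 0.6166  0.2991 -0.1409] 0.091
offset from pivot -0.0241 lean -0.413
offset from pivot 0.0287 lean 0.498
```

```bash
python3 -c "
from bench import arm
print(arm.sign_off())"
```

```text
the job is handed in; nothing more can be done
None
```

The job is handed in: all three cells are in their lanes, the plate is pressed level, the four orange clips were pushed to a hard stop, and the lever is against its end stop at about 0.49 rad of lean (nominal 0.5). It finished at about 74 s of the 210 s, and the sign-off call returned no verdict.

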